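# Fit the spacing collars on a bench spindle moulder and lock its hood back on

## Robot

A 6-joint arm with a two-finger parallel gripper is mounted at the origin on a cart in front of the work surface, level with it; the furniture and walls round the work are solid. World frame = base frame: x ahead of the robot, y to its left, z up, the work surface at z = 0. Lengths are in m, angles in rad, forces in N, time in s.
With the tool pointing down it reaches from about 0.4 to 0.825 m from the base axis. Payload 7 kg.
Tool frame: the origin (TCP) lies at the very end of the fingers, on their centre line; the grasp point (between the pads) lies 19 mm behind it (robot.grasp_offset is the distance from the TCP to the grasp point, in m); z points along the fingers, y is the direction in which the jaws open and shut (so a half turn about z gives the same grasp; the last joint's range is limited). The gripper opens to 88 mm and grips with 3 to 60 N. Pads are 19 mm wide; open, the fingers measure 130 mm over their backs; the gripper's body (78 mm by 193 mm) begins 47 mm behind the grasp point.
Start: joints at [1.625, 0.359, 0.012, 0, -1.224, -0.288], TCP at [0.156, 0.657, 0.227] pointing down, gripper open.
Joint ranges: [-3.07, 3.07], [-1.43, 2.12], [-1.02, 1.25], [-3.03, 1.67], [-3.05, -0], [-3.03, 3.03]. Speed limits (rad/s): [2.39, 2.39, 3.01, 3.14, 3.14, 3.14].

## Interface

Orientations are given as a rotation vector (axis times angle).
In Python, from rig import robot gives the robot as it stands.
- The arm moves only by the tool jog_arm, never from a script. Its arguments are lists of equal length, an entry for each row: "rot": the turn, a rotation vector about the tool's x, y, z normalised to -1 to 1, where 1 is 90 degrees, a list of three; "linear": the shift along the tool's x, y, z normalised to -1 to 1, where 1 is 25 mm, a list of three; "claw": the opening, from 0 (shut) to 1 (fully open). In form: {"rot": [[ax, ay, az], ...], "linear": [[x, y, z], ...], "claw": [claw, ...]}. A call has 1 to 20 rows; each row shifts and turns the commanded pose from where the row before left it, along the tool's axes as they then stand; what a row does not reach is not made up. A row lasts 1/8 s, in which the tool goes at most 62.5 mm and 10.7 degrees, less where a joint would pass 70% of its speed; a pose out of reach is approached as far as the arm can. A call with a number of a shift or a turn outside -1 to 1 is refused whole. A call with a gripper value outside its range is refused whole. The fingers move at their own pace and stop on an object; "newtons" is the grip in N (left out, the last holds). Time passes only in rows, so rows that do not move let the fingers close. It gives the time, the measured TCP pose, the force and the opening at its end, in the units of the state.
- robot.read_state(): the state, without advancing time (a new reading comes with each control period).
- robot.camera(name): name is "scene" or "top" or "wrist"; returns a dict with "img" (420x560x3 uint8, red, green, blue), "fx", "fy", "cx", "cy" (pixels), "dist_coeffs" ([k1, k2, p1, p2, k3] as OpenCV has them; the pictures are not rectified), "xyz" and "rotation" of the camera in the world; the wrist camera has in their place "T_tool_cam" (4x4, takes a point from camera to tool coordinates, whose origin is the TCP and whose axes are the flange's). Camera axes: x right, y up, looking along -z (the intrinsics and any distortion apply to the point x, -y, -z); pixel columns grow to the right and rows downward; lengths in m; the calibration is good to about 2 mm. A picture is of the moment at which its call begins: read the wrist's pose just before it. There is no depth.
- robot.hand_in(): hands the job in, once; it reports no verdict.
The state is a dict: "t": time; "q": joint angles; "dq": joint speeds; "joint_torque": joint torques, N m; "eef_pos": TCP position; "eef_rot": TCP orientation; "ft_force": force on the tool from outside, world axes, zero at the start; "torque": the same for the moment, N m; "width": finger opening in m.
Only numpy, scipy, OpenCV 4.12 (cv2) and the standard library are available. Lean on these libraries where they do the work, as an engineer would, in place of code of your own. Each camera call takes 0.05 s, during which the arm holds its last target. There are 200 camera calls.

## Task

Get the little spindle moulder ready: take the hood off it and stand it on the bench (its latch may or may not be holding it; if the hood will not lift, turn the latch all the way anticlockwise first), then slide every loose spacing collar lying on the bench down over the spindle onto the cutter block. Put the hood back on its two pegs so that it sits flush on the machine table, and turn the latch all the way clockwise to lock it. Leave the tools lying around where they are.

Things in the scene. Friction and masses are not known exactly. Their poses are not given: they have to be found in the camera images.
- moulder: Fixed bench spindle moulder: low machine table, grey casting with steel top, 180 mm (its x) by 228 mm (its y, -128 to +100), 30 mm high. Origin: underside, on the spindle axis; z up, -x is the open working side. On it: spindle and cutter block in the middle, two locating pegs, and on the -y side the latch: block x -64 to -4, y -119 to -79 mm, 20 mm high, with a 28 mm thick post and T-knob.
- spindle_axis (a point): Point on the spindle axis at the level of the machine table's top (30 mm over the moulder's origin). The fixed upright spindle is 20 mm thick and its top 94 mm above this point, the last 14 mm tapering to 8 mm. A cutter block, 50 mm across, is on it already: its top, where the collars come to lie, is 20 mm above this point.
- peg_left (a point): Tip of the left locating peg, at the moulder's x +32, y +73 mm: upright steel pin, 10 mm thick, 24 mm above the table top, the last 11 mm tapering to 3 mm.
- peg_right (a point): Tip of the right locating peg, alike, at the moulder's x +32, y -73 mm.
- latch (a joint): Angle of the T-knob, 0 (fully anticlockwise from above, bar along the moulder's x: hood free) to 1.57 rad (fully clockwise, bar along y: seated hood locked). Stays where left, turns with 0.06 N m. Its hidden tongue is worn and offset: in between, as found, only a pull on the hood shows if it is held (it rises 2 mm and stops hard). With the tongue out the hood cannot be seated.
- latch_grip (a point): Middle of the knob's bar, on the latch axis (moulder's x -26, y -101 mm), 119 mm over the moulder's origin: the place to grip. Bar 58 mm long, 12 mm thick, 27 mm high (14 mm above this point, 13 below), lying along the moulder's x axis turned clockwise by the joint value.
- hood: Loose grey hood, about 0.6 kg: 5 mm walls, open below and in front (-x) under a narrow brow; x -54 to +57 mm (dust outlet behind to +85), y -55 to +55, 105 mm high, 144 with handle. Origin: underside, on the spindle axis when seated (it starts so, 30 mm over the moulder's origin, axes alike). On the -y side a pocket for the tongue, x -63 to -3, y to -75, 23 mm high, 4 mm beside the latch block.
- hood_handle (a point): Middle of the hood's black handle bar, at the hood's x +2, y 0, z +137 mm: bar along the hood's x, 90 mm long, 16 mm wide, 14 mm high, with 25 mm free below it. To stand the hood down there is clear bench to the left of and behind the moulder, round x 0.60, y 0.40 m (between a vice, a black tray and a glue jar), and it then rests flat on its underside.
- hood_hole_left (a point): Hole for the left peg, 13 mm, right through the 10 mm thick ear on the hood's +y side (hood x +32, y +73; ear out to y 91 mm). The point is at the hood's underside.
- hood_hole_right (a point): The same for the right peg, on the hood's -y side (hood x +32, y -73 mm).
- collar_1: A loose spacing collar: plain steel ring, 60 mm outside diameter, 24 mm bore, 15 mm high, 0.15 kg, lying flat on the bench. Origin: centre of its underside; z up. All collars are alike; two to four of them are there, the others are absent.
- collar_2: A loose spacing collar: plain steel ring, 60 mm outside diameter, 24 mm bore, 15 mm high, 0.15 kg, lying flat on the bench. Origin: centre of its underside; z up. All collars are alike; two to four of them are there, the others are absent.
- collar_3: A loose spacing collar: plain steel ring, 60 mm outside diameter, 24 mm bore, 15 mm high, 0.15 kg, lying flat on the bench. Origin: centre of its underside; z up. All collars are alike; two to four of them are there, the others are absent.
- collar_4: A loose spacing collar: plain steel ring, 60 mm outside diameter, 24 mm bore, 15 mm high, 0.15 kg, lying flat on the bench. Origin: centre of its underside; z up. All collars are alike; two to four of them are there, the others are absent.
- tape_measure: Bystander: yellow and black tape measure standing on the bench, 60 x 80 x 64 mm. Origin: middle of its underside.
- ratchet: Bystander: chromed ratchet handle, 203 x 36 x 24 mm, lying on the bench. Origin: middle of its underside.
- hex_key: Bystander: black hex key, 108 x 57 x 6 mm. Origin: middle of its underside.

How it is judged:
By the outcome, as a careful person would: the job done as asked, in the order asked, and still so for the second after the job is handed in, with the robot touching nothing.
Of collar_1, collar_2, collar_3, collar_4 only 2 to 4 are there at a start; the rules pass over those that are not, and their reading is None.
At some moment in a run one of collar_1, collar_2, collar_3, collar_4 may be knocked a few centimetres aside while the robot is not near it.
Once in a run the grip may slacken for a moment while it holds something.
It also fails if it takes over 210 s, if anything falls off the work surface, if the arm or the gripper's body presses on something with over 40 N, if the wrist force passes 120 N, or if a joint passes its speed limit or range.

## Working session

There is one attempt and no reset: what is moved stays moved. The work goes in short steps, Python scripts to look and compute and a tool call to move; the robot and the scene stay as the last step left them, time stands still between calls to the robot, and variables do not carry over. Pictures are saved under pics/ and viewed, about 12 in all and at most 16, crops included, and the job is handed in when it is done.

Besides the shell and the picture viewer there is one more tool, called as name(argument=value, ...), one argument or row to a line, values as JSON. jog_arm: Moves the arm, as the interface text tells. Its arguments: {"type":"object","properties":{"rot":{"type":"array"},"linear":{"type":"array"},"claw":{"type":"array"},"newtons":{"type":"number"}},"required":["rot","linear","claw"]}

```bash
ls; mkdir -p pics; cat > h.py <<'E'
import numpy as np, cv2
from scipy.spatial.transform import Rotation as R
from rig import robot
def save(c,n): cv2.imwrite('pics/'+n+'.png',c['img'][:,:,::-1])
def cam(name):
    s=robot.read_state(); c=robot.camera(name)
    if name=='wrist':
        T=np.eye(4);T[:3,:3]=R.from_rotvec(s['eef_rot']).as_matrix();T[:3,3]=s['eef_pos']
        M=T@np.array(c['T_tool_cam']);c['p']=M[:3,3];c['M']=M[:3,:3]
    else:
        c['p']=np.array(c['xyz']);r=np.array(c['rotation']);c['M']=r if r.shape==(3,3) else R.from_rotvec(r).as_matrix()
    c['K']=np.array([[c['fx'],0,c['cx']],[0,c['fy'],c['cy']],[0,0,1.]]);c['d']=np.array(c['dist_coeffs'],float)
    return c
def ray(c,uv):
    u=cv2.undistortPoints(np.array(uv,float).reshape(-1,1,2),c['K'],c['d'])[:,0]
    d=np.c_[u[:,0],-u[:,1],-np.ones(len(u))]
    return d@c['M'].T
def onz(c,uv,z):
    d=ray(c,uv);return c['p']+d*((z-c['p'][2])/d[:,2])[:,None]
def proj(c,P):
    q=(np.array(P,float).reshape(-1,3)-c['p'])@c['M'];q=q*[1,-1,-1]
    return cv2.projectPoints(q,np.zeros(3),np.zeros(3),c['K'],c['d'])[0][:,0]
E
python3 - <<'E'
from h import *
print(robot.read_state())
for n in ('scene','top','wrist'):
    c=cam(n);save(c,n+'0');print(n,c['p'],c['M'].round(3).tolist(),c['fx'],c['d'])
    if n=='wrist':print(c['T_tool_cam'])
import pickle
E
```

```text
pics
{'t': 0.0, 'q': array([ 1.62509156e+00,  3.59362408e-01,  1.10654864e-02, -3.49742614e-04,
       -1.22410039e+00, -2.88109746e-01]), 'dq': array([ 1.97568965e-05,  5.91430800e-04,  5.11076600e-04,  8.72988565e-04,
        4.59511340e-05, -2.55631704e-03]), 'joint_torque': array([ 1.48743202e-03, -5.82717061e+01,  2.93052274e+01,  6.99721947e+00,
        6.83462567e-03, -1.49993011e-04]), 'eef_pos': array([0.15629747, 0.65615328, 0.22564148]), 'eef_rot': array([ 3.11850427e+00, -3.66434112e-01, -8.05013091e-05]), 'ft_force': array([ 0.1372517 ,  0.65549972, -0.07205236]), 'torque': array([ 0.00479225, -0.00059667,  0.01153966]), 'width': 0.08762013783151956}
scene [ 0.15540597 -0.32880839  0.91457437] [[0.711, 0.546, -0.443], [-0.703, 0.548, -0.453], [-0.005, 0.634, 0.774]] 528.6232802433948 [0.02271892 0.         0.         0.         0.        ]
top [0.46242203 0.12297087 0.95518686] [[0.022, 0.987, -0.162], [-1.0, 0.019, -0.025], [-0.022, 0.162, 0.987]] 427.5790721393727 [0.03728218 0.         0.         0.         0.        ]
wrist [0.2355425  0.63687215 0.38405587] [[-0.232, 0.928, 0.293], [-0.973, -0.221, -0.068], [0.001, -0.301, 0.954]] 322.2142964380213 [0.02407196 0.         0.         0.         0.        ]
[[ 1.59364180e-04  9.53526067e-01  3.01310494e-01  8.15829194e-02]
 [ 9.99999987e-01 -1.59449018e-04 -2.43117417e-05  6.81714802e-04]
 [ 2.48617828e-05  3.01310494e-01 -9.53526080e-01 -1.58327875e-01]
 [ 0.00000000e+00  0.00000000e+00  0.00000000e+00  1.00000000e+00]]
```

View pics/top0.png

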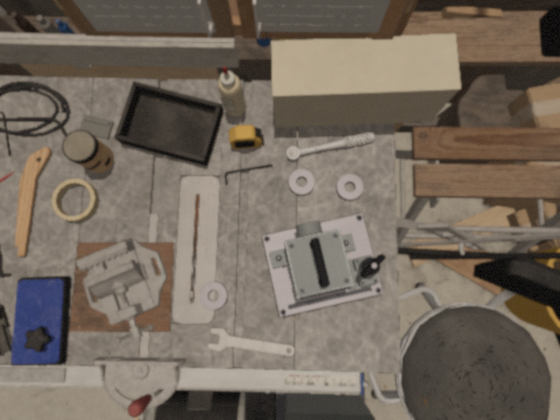

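View pics/scene0.png

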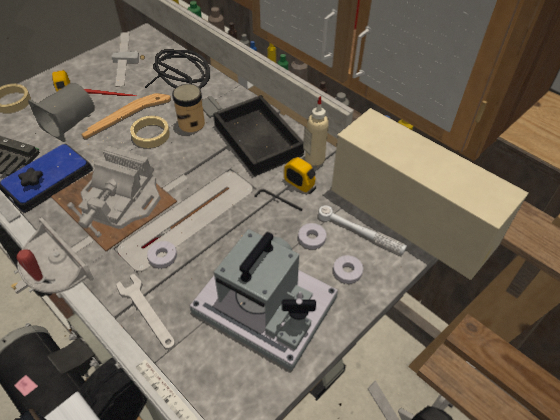

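```bash
python3 - <<'E'
from h import *
c=cam('top');im=c['img']
cr=cv2.resize(im[140:330,190:400],None,fx=3.8,fy=3.0,interpolation=cv2.INTER_CUBIC)[:,:,::-1]
cv2.imwrite('pics/crop.png',cr)
hsv=cv2.cvtColor(im,cv2.COLOR_RGB2HSV)
for p in [(301,173),(350,178),(214,286),(272,250),(320,262),(200,200),(240,200)]: print(p,im[p[1],p[0]],hsv[p[1],p[0]])
print(onz(c,[(301,182),(350,187),(214,295)],.015).round(4))
q=onz(c,[(265,237),(360,217),(381,297),(283,313)],.03).round(4);print(q)
E
```

```text
(301, 173) [176 165 160] [  9  23 176]
(350, 178) [174 162 158] [  8  23 174]
(214, 286) [169 159 154] [ 10  23 169]
(272, 250) [171 162 155] [ 13  24 171]
(320, 262) [38 36 36] [ 0 13 38]
(200, 200) [156 144 130] [ 16  42 156]
(240, 200) [125 116 105] [ 17  41 125]
[[ 0.6781  0.0953  0.015 ]
 [ 0.6685 -0.0142  0.015 ]
 [ 0.4249  0.2797  0.015 ]]
[[ 0.5511  0.1722  0.03  ]
 [ 0.5989 -0.0333  0.03  ]
 [ 0.4298 -0.0754  0.03  ]
 [ 0.3917  0.1299  0.03  ]]
```

View pics/crop.png

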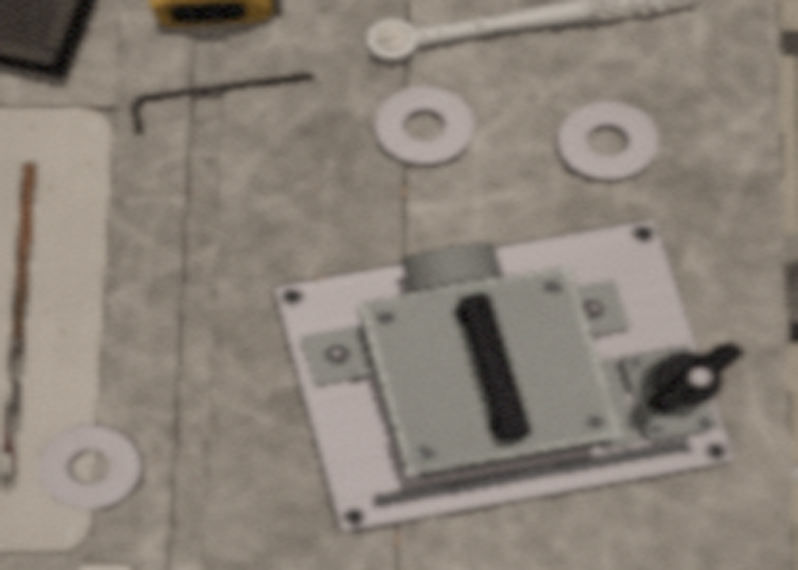

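```bash
cat > look.py <<'E'
from h import *
def steel(c):
    hsv=cv2.cvtColor(c['img'],cv2.COLOR_RGB2HSV)
    m=((hsv[...,1]<32)&(hsv[...,2]>120)&(c['img'][...,0].astype(int)>=c['img'][...,1]+4)).astype('uint8')*255
    return cv2.morphologyEx(m,cv2.MORPH_OPEN,np.ones((3,3)))
def rings(c,z=.015,lo=300,hi=1500):
    o=[]
    for k in cv2.findContours(steel(c),cv2.RETR_EXTERNAL,cv2.CHAIN_APPROX_NONE)[0]:
        if len(k)<30: continue
        p=onz(c,k[:,0,:],z)[:,:2].astype('float32')
        (x,y),r=cv2.minEnclosingCircle(p);(ex,ey),(a,b),_=cv2.fitEllipse(p)
        if .022<r<.042 and a>.75*b: o.append((round(ex,4),round(ey,4),round(a,4),round(b,4),k[:,0].mean(0).round(1).tolist()))
    return o
E
python3 - <<'E'
from look import *
for n in('top','scene'):
    c=cam(n);print(n);[print(r) for r in rings(c)]
    cv2.imwrite('pics/m_'+n+'.png',steel(c))
    if n=='top':
        uv=np.array([(263.2,236),(362.4,214.7),(382.4,293.3),(280,316.7)])
        P=onz(c,uv,.03)[:,:2]
        A=np.array([(90,100),(90,-128),(-90,-128),(-90,100)])/1000
        mA,mP=A.mean(0),P.mean(0);H=(A-mA).T@(P-mP)
        th=np.arctan2(H[0,1]-H[1,0],H[0,0]+H[1,1]);Rm=np.array([[np.cos(th),-np.sin(th)],[np.sin(th),np.cos(th)]])
        t=mP-Rm@mA;print('th',th,'t',t,'res',(P-(A@Rm.T+t)).round(4).tolist())
        he=onz(c,[(473/3.8+190,297/3+140),(510/3.8+190,440/3+140)],.174);print('handle',he.round(4),'exp',Rm@[.002,0]+t, np.arctan2(*(he[0]-he[1])[[1,0]]))
        k=onz(c,[(655/3.8+190,405/3+140),(738/3.8+190,352/3+140),(702/3.8+190,378/3+140)],.133);print('knob',k.round(4),'exp',Rm@[-.026,-.101]+t)
        d=k[1]-k[0];print('bar angle rel',np.arctan2(d[1],d[0])-th)
E
```

```text
top
(0.4245, 0.2818, 0.0579, 0.0595, [212.9, 295.2])
(0.6702, -0.0134, 0.0581, 0.0588, [349.6, 186.2])
(0.68, 0.0946, 0.0578, 0.0588, [301.2, 181.1])
th 0.23677226350089067 t [0.4914083  0.06239253] res [[-0.0023, -0.0046], [-0.0049, 0.0024], [0.0035, 0.0046], [0.0036, -0.0024]]
handle [[0.5355 0.074  0.174 ]
 [0.4504 0.056  0.174 ]] exp [0.4933525  0.06286166] 0.20891478395195606
knob [[ 0.4731 -0.0193  0.133 ]
 [ 0.5073 -0.0608  0.133 ]
 [ 0.4905 -0.0427  0.133 ]] exp [ 0.48982488 -0.04188831]
bar angle rel -1.1197804646007241
scene
(0.6724, -0.013, 0.0591, 0.0605, [348.4, 266.8])
(0.4267, 0.2823, 0.0586, 0.0595, [161.4, 252.1])
(0.6824, 0.0946, 0.0591, 0.0613, [312.6, 233.7])
```

```bash
cat > plan.py <<'E'
from h import *
def to(p,yaw=None,s=None,end=True):
    """units to go to TCP p, tool x yaw; rotation first. yaw mod pi"""
    s=s or robot.read_state();M=R.from_rotvec(s['eef_rot']).as_matrix()
    y0=np.arctan2(M[1,0],M[0,0]); 
    yaw=y0 if yaw is None else yaw
    d=(yaw-y0+np.pi/2)%np.pi-np.pi/2; y=y0+d
    dw=np.array(p)-s['eef_pos'];c,sn=np.cos(y),np.sin(y)
    T=np.array([[c,sn,0],[sn,-c,0],[0,0,-1]])
    print('yaw0 %.4f rotz units %.4f (%.1f deg)  tilt'%(y0,-d/(np.pi/2),np.degrees(d)),M[:,2].round(4),'lin units (after rot)',(T@dw/.025).round(3), 'before rot',(M.T@dw/.025).round(3))
E
python3 - <<'E'
from plan import *
to([.493,.065,.24],.215)
c=cam('top')
th=.215;Rm=np.array([[np.cos(th),-np.sin(th)],[np.sin(th),np.cos(th)]])
for cx,cy in ((.6,.4),(.58,.38)):
  f=np.array([(-54,55),(57,55),(57,91),(85,0),(57,-91),(-63,-75),(-54,-55)])/1000
  w=f@Rm.T+[cx,cy];print(proj(c,np.c_[w,np.zeros(7)]).round(0).tolist())
E
```

```text
yaw0 -0.2338 rotz units -0.2857 (25.7 deg)  tilt [-0.e+00 -5.e-04 -1.e+00] lin units (after rot) [ 8.107 25.987 -0.549] before rot [18.58  19.896 -0.537]
[[145.0, 243.0], [138.0, 195.0], [123.0, 198.0], [160.0, 179.0], [201.0, 183.0], [203.0, 236.0], [194.0, 233.0]]
[[153.0, 252.0], [146.0, 204.0], [131.0, 207.0], [168.0, 188.0], [210.0, 192.0], [211.0, 245.0], [202.0, 242.0]]
```

jog_arm(
  rot=[
    [0, 0, 0],
    [0, 0, 0],
    [0, 0, 0],
    [0, 0, 0],
    [0, 0, 0],
    [0, 0, 0],
    [0, 0, 0],
    [0, 0, 0],
    [0, 0, 0],
    [0, 0, 0],
    [0, 0, 0],
    [0, 0, 0],
    [0, 0, 0],
    [0, 0, 0],
    [0, 0, 0],
    [0, 0, 0],
    [0, 0, 0],
    [0, 0, 0],
    [0, 0, 0],
    [0, 0, 0],
  ],
  linear=[
    [0.93, 0.995, -0.1],
    [0.93, 0.995, -0.1],
    [0.93, 0.995, -0.1],
    [0.93, 0.995, -0.1],
    [0.93, 0.995, -0.1],
    [0.93, 0.995, 0],
    [0.93, 0.995, 0],
    [0.93, 0.995, 0],
    [0.93, 0.995, 0],
    [0.93, 0.995, 0],
    [0.93, 0.995, 0],
    [0.93, 0.995, 0],
    [0.93, 0.995, 0],
    [0.93, 0.995, 0],
    [0.93, 0.995, 0],
    [0.93, 0.995, 0],
    [0.93, 0.995, 0],
    [0.93, 0.995, 0],
    [0.93, 0.995, 0],
    [0.93, 0.995, 0],
  ],
  claw=[1, 1, 1, 1, 1, 1, 1, 1, 1, 1, 1, 1, 1, 1, 1, 1, 1, 1, 1, 1],
)

```text
t: 2.85
eef_pos: [0.494, 0.0639, 0.2393]
eef_rot: [-3.12, 0.366, -0.001]
ft_force: [0.4, 1.0, -0.4]
width: 0.0877
```

jog_arm(
  rot=[
    [0, 0, -0.0952],
    [0, 0, -0.0952],
    [0, 0, -0.0952],
    [0, 0, 0],
  ],
  linear=[
    [0, 0, 0],
    [0, 0, 0],
    [0, 0, 0],
    [0, 0, 0],
  ],
  claw=[1, 1, 1, 1],
)

```text
t: 3.35
eef_pos: [0.4935, 0.0648, 0.2392]
eef_rot: [-3.124, -0.335, -0.0]
ft_force: [-0.9, -0.8, 1.0]
width: 0.0877
```

```bash
python3 - <<'E'
from plan import *
s=robot.read_state();print(s['q'].round(3),s['eef_pos'],s['t'])
c=cam('wrist');save(c,'w1')
print(proj(c,[[.493,.065,.174]]))
to([.493,.065,.148],.215)
E
```

```text
[ 0.526  0.055 -0.349 -0.    -1.166  1.258] [0.49345001 0.06484732 0.23915131] 3.35
[[274.20028453 220.73736826]]
yaw0 0.2116 rotz units -0.0022 (0.2 deg)  tilt [ 2.e-04  1.e-04 -1.e+00] lin units (after rot) [-0.018 -0.008  3.647] before rot [-0.019 -0.008  3.647]
```

View pics/w1.png

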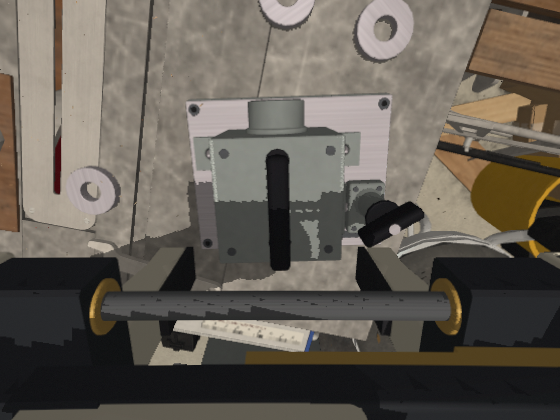

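```bash
python3 - <<'E'
from plan import *
im=cv2.imread('pics/w1.png');c=cam('wrist')
g=(im.max(2)<45).astype('uint8');g[:140]=0;g[275:]=0;g[:,:262]=0;g[:,300:]=0
n,l,st,ct=cv2.connectedComponentsWithStats(g);i=1+st[1:,4].argmax();print(st[i],ct[i])
ys,xs=np.where(l==i)
for a,b in((155,170),(245,265)):
  m=(ys>=a)&(ys<b);print(onz(c,[(xs[m].mean(),ys[m].mean())],.172))
e=onz(c,[(278,st[i][1]),(280,st[i][1]+st[i][3])],.174);print(e,e.mean(0))
# table corners
P=onz(c,[(187,102),(390,95)],.03);print(P,np.arctan2(P[0,1]-P[1,1],P[0,0]-P[1,0])-np.pi/2)
E
```

```text
[ 266  149   25  122 2493] [278.29081428 209.3569996 ]
[[0.5356766  0.07226902 0.172     ]]
[[0.46612916 0.05505044 0.172     ]]
[[0.54492782 0.07348697 0.174     ]
 [0.45341328 0.05197503 0.174     ]] [0.49917055 0.062731   0.174     ]
[[ 0.55521639  0.17520823  0.03      ]
 [ 0.60795507 -0.03693956  0.03      ]] 0.24365499969467996
```

jog_arm(
  rot=[
    [0, 0, -0.02],
    [0, 0, 0],
    [0, 0, 0],
    [0, 0, 0],
    [0, 0, 0],
    [0, 0, 0],
    [0, 0, 0],
    [0, 0, 0],
    [0, 0, 0],
    [0, 0, 0],
    [0, 0, 0],
  ],
  linear=[
    [0.08, 0.1, 0.4],
    [0, 0, 0.9],
    [0, 0, 0.9],
    [0, 0, 0.9],
    [0, 0, 0.5],
    [0, 0, 0],
    [0, 0, 0],
    [0, 0, 0],
    [0, 0, 0],
    [0, 0, 0],
    [0, 0, 0],
  ],
  claw=[1, 1, 1, 1, 0.6, 0, 0, 0, 0, 0, 0],
  newtons=40,
)

```text
t: 4.82
eef_pos: [0.496, 0.0629, 0.1491]
eef_rot: [-3.118, -0.386, -0.0]
ft_force: [0.3, 0.8, 0.1]
width: 0.0232
```

jog_arm(
  rot=[
    [0, 0, 0],
    [0, 0, 0],
    [0, 0, 0],
    [0, 0, 0],
  ],
  linear=[
    [0, 0, 0],
    [0, 0, 0],
    [0, 0, 0],
    [0, 0, 0],
  ],
  claw=[0, 0, 0, 0],
)

```text
t: 5.32
eef_pos: [0.496, 0.0629, 0.1491]
eef_rot: [3.118, 0.386, -0.0]
ft_force: [-0.2, -0.5, 1.2]
width: 0.0153
```

jog_arm(
  rot=[
    [0, 0, 0],
    [0, 0, 0],
    [0, 0, 0],
    [0, 0, 0],
  ],
  linear=[
    [0, 0, -0.04],
    [0, 0, -0.04],
    [0, 0, -0.04],
    [0, 0, 0],
  ],
  claw=[0, 0, 0, 0],
)

```text
t: 5.82
eef_pos: [0.4955, 0.0627, 0.1516]
eef_rot: [3.118, 0.385, -0.002]
ft_force: [-0.0, -0.2, -7.2]
width: 0.0152
```

jog_arm(
  rot=[
    [0, 0, 0],
    [0, 0, 0],
    [0, 0, 0],
  ],
  linear=[
    [0, 0, -0.04],
    [0, 0, -0.04],
    [0, 0, 0],
  ],
  claw=[0, 0, 0],
)

```text
t: 6.2
eef_pos: [0.4949, 0.0623, 0.1531]
eef_rot: [3.117, 0.385, -0.004]
ft_force: [0.7, -3.0, -15.0]
width: 0.0161
```

jog_arm(
  rot=[
    [0, 0, 0],
    [0, 0, 0],
    [0, 0, 0],
  ],
  linear=[
    [0, 0, -0.04],
    [0, 0, -0.04],
    [0, 0, 0],
  ],
  claw=[0, 0, 0],
)

```text
t: 6.58
eef_pos: [0.4943, 0.0618, 0.1545]
eef_rot: [3.117, 0.384, -0.006]
ft_force: [-0.4, -7.1, -22.4]
width: 0.0157
```

jog_arm(
  rot=[
    [0, 0, 0],
    [0, 0, 0],
    [0, 0, 0],
    [0, 0, 0],
    [0, 0, 0],
    [0, 0, 0],
    [0, 0, 0],
    [0, 0, 0],
    [0, 0, 0],
  ],
  linear=[
    [0, 0, 0.08],
    [0, 0, 0.1],
    [0, 0, 0.1],
    [0, 0, 0],
    [0, 0, 0],
    [0, 0, 0],
    [0, 0, -1],
    [0, 0, -1],
    [0, 0, -0.4],
  ],
  claw=[0, 0, 0, 0.6, 0.6, 0.6, 0.6, 0.6, 0.6],
)

```text
t: 7.7
eef_pos: [0.4969, 0.0632, 0.2107]
eef_rot: [-3.117, -0.386, -0.005]
ft_force: [-0.1, -1.1, 0.2]
width: 0.0523
```

```bash
python3 - <<'E'
from plan import *
im=cv2.imread('pics/w1.png')
c=cam('wrist')
T=np.array(c['T_tool_cam']) # use pose of w1
M=np.eye(4);M[:3,:3]=R.from_rotvec([-3.124,-.335,0]).as_matrix();M[:3,3]=[.49345,.06485,.23915]
M=M@T;c['p']=M[:3,3];c['M']=M[:3,:3]
g=(im.max(2)<40).astype('uint8');g[:195]=0;g[250:]=0;g[:,:355]=0;g[:,430:]=0
cv2.imwrite('pics/k.png',g*255)
ys,xs=np.where(g);print(cv2.minAreaRect(np.c_[xs,ys].astype('float32')))
P=onz(c,[(362,240),(422,208),(394.5,229.5)],.133);d=P[1]-P[0];print(P,np.arctan2(d[1],d[0]))
to([.493,-.042,.19],-.88)
E
```

```text
((383.76123046875, 218.21160888671875), (37.02410888671875, 74.78361511230469), 61.26020431518555)
[[ 0.4770711  -0.01813926  0.133     ]
 [ 0.51661894 -0.05953471  0.133     ]
 [ 0.49273905 -0.04299082  0.133     ]] -0.8082201898480785
yaw0 0.2465 rotz units 0.7172 (-64.5 deg)  tilt [ 0.0032  0.0012 -1.    ] lin units (after rot) [3.143 2.806 0.849] before rot [-1.185  4.044  0.843]
```

jog_arm(
  rot=[
    [0, 0, 0],
    [0, 0, 0],
    [0, 0, 0],
    [0, 0, 0],
    [0, 0, 0],
    [0, 0, 0.1163],
    [0, 0, 0.1163],
    [0, 0, 0.1163],
    [0, 0, 0.1163],
    [0, 0, 0.1163],
    [0, 0, 0.1163],
    [0, 0, 0],
    [0, 0, 0],
    [0, 0, 0],
  ],
  linear=[
    [-0.24, 0.81, 0],
    [-0.24, 0.81, 0],
    [-0.24, 0.81, 0],
    [-0.24, 0.81, 0],
    [-0.24, 0.81, 0],
    [0, 0, 0],
    [0, 0, 0],
    [0, 0, 0],
    [0, 0, 0],
    [0, 0, 0],
    [0, 0, 0],
    [0, 0, 0.7],
    [0, 0, 0.7],
    [0, 0, 0],
  ],
  claw=[0.6, 0.6, 0.6, 0.6, 0.6, 0.6, 0.6, 0.6, 0.6, 0.6, 0.6, 0.6, 0.6, 0.6],
)

```text
t: 9.5
eef_pos: [0.4903, -0.0429, 0.1723]
eef_rot: [2.86, -1.295, -0.005]
ft_force: [0.0, -0.2, 0.0]
width: 0.0524
```

```bash
python3 - <<'E'
from plan import *
s=robot.read_state();print(s['q'].round(3),s['eef_pos'],s['t'])
c=cam('wrist');save(c,'w2')
print(proj(c,[[.493,-.042,.133]]))
to([.493,-.042,.1125],-.85)
E
```

```text
[ 0.313  0.104 -0.458 -0.    -1.013  0.408] [ 0.49030404 -0.0428563   0.17231352] 9.5
[[269.89677736 232.90076139]]
yaw0 -0.8498 rotz units 0.0001 (-0.0 deg)  tilt [-1.7e-03 -6.0e-04 -1.0e+00] lin units (after rot) [ 0.027 -0.078  2.435] before rot [ 0.028 -0.082  2.435]
```

View pics/w2.png

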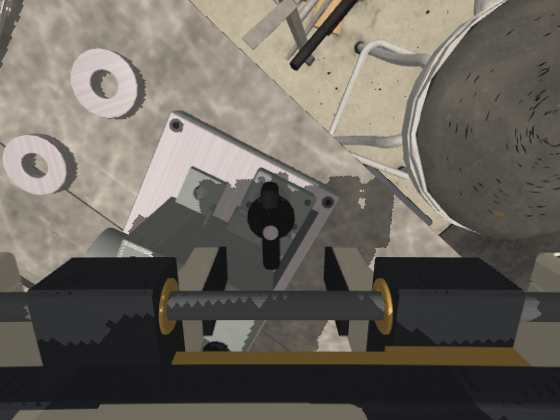

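jog_arm(
  rot=[
    [0, 0, 0],
    [0, 0, 0],
    [0, 0, 0],
    [0, 0, 0],
    [0, 0, 0],
    [0, 0, 0],
    [0, 0, 0],
    [0, 0, 0],
    [0, 0, 0],
    [0, 0, 0],
  ],
  linear=[
    [0.03, -0.08, 0.6],
    [0, 0, 0.9],
    [0, 0, 0.92],
    [0, 0, 0],
    [0, 0, 0],
    [0, 0, 0],
    [0, 0, 0],
    [0, 0, 0],
    [0, 0, 0],
    [0, 0, 0],
  ],
  claw=[0.6, 0.6, 0.6, 0.4, 0, 0, 0, 0, 0, 0],
  newtons=25,
)

```text
t: 10.8
eef_pos: [0.4938, -0.0419, 0.1141]
eef_rot: [-2.862, 1.295, -0.001]
ft_force: [-1.2, 0.9, 6.5]
width: 0.0117
```

jog_arm(
  rot=[
    [0, 0, -0.1],
    [0, 0, -0.1],
    [0, 0, -0.1],
    [0, 0, -0.1],
    [0, 0, 0],
  ],
  linear=[
    [0, 0, 0],
    [0, 0, 0],
    [0, 0, 0],
    [0, 0, 0],
    [0, 0, 0],
  ],
  claw=[0, 0, 0, 0, 0],
)

```text
t: 11.42
eef_pos: [0.4938, -0.0419, 0.1141]
eef_rot: [3.123, -0.343, 0.001]
ft_force: [-1.5, 0.4, 5.8]
width: 0.0119
```

jog_arm(
  rot=[
    [0, 0, -0.1],
    [0, 0, -0.1],
    [0, 0, -0.08],
    [0, 0, -0.03],
    [0, 0, 0],
    [0, 0, 0],
  ],
  linear=[
    [0, 0, 0],
    [0, 0, 0],
    [0, 0, 0],
    [0, 0, 0],
    [0, 0, 0],
    [0, 0, 0],
  ],
  claw=[0, 0, 0, 0, 0, 0],
)

```text
t: 12.18
eef_pos: [0.4938, -0.0419, 0.114]
eef_rot: [-3.114, -0.415, -0.001]
ft_force: [-1.7, -0.3, 6.0]
width: 0.0119
```

```bash
python3 - <<'E'
from plan import *
s=robot.read_state();print(s['ft_force'],s['torque'],s['width']);to([.4945,.0625,.2])
E
```

```text
[-1.66131371 -0.31074264  5.99449775] [-0.06645523  0.49994056 -0.50341623] 0.011931245200882247
yaw0 0.2647 rotz units -0.0000 (0.0 deg)  tilt [ 7.e-04  1.e-04 -1.e+00] lin units (after rot) [ 1.119 -4.023 -3.439] before rot [ 1.121 -4.023 -3.438]
```

jog_arm(
  rot=[
    [0, 0, 0],
    [0, 0, 0],
    [0, 0, 0],
    [0, 0, 0],
    [0, 0, 0],
    [0, 0, 0],
    [0, 0, 0.014],
    [0, 0, 0],
    [0, 0, 0],
    [0, 0, 0],
    [0, 0, 0],
    [0, 0, 0],
  ],
  linear=[
    [0, 0, 0],
    [0, 0, 0],
    [0, 0, 0],
    [0, 0, -1],
    [0, 0, -1],
    [0, 0, -1],
    [0, 0, -1],
    [0.25, -0.82, 0],
    [0.25, -0.82, 0],
    [0.25, -0.82, 0],
    [0.25, -0.82, 0],
    [0.15, -0.8, 0],
  ],
  claw=[0.35, 0.35, 0.35, 0.35, 0.35, 0.35, 0.35, 0.6, 0.6, 0.6, 0.6, 0.6],
)

```text
t: 13.68
eef_pos: [0.4968, 0.0648, 0.2134]
eef_rot: [3.118, 0.382, -0.0]
ft_force: [0.6, 0.4, 0.6]
width: 0.0528
```

```bash
python3 - <<'E'
from plan import *
to([.496,.0629,.149],.243)
E
```

```text
yaw0 0.2435 rotz units 0.0003 (-0.0 deg)  tilt [-2.e-04 -1.e-04 -1.e+00] lin units (after rot) [-0.05   0.066  2.575] before rot [-0.05   0.066  2.575]
```

jog_arm(
  rot=[
    [0, 0, 0],
    [0, 0, 0],
    [0, 0, 0],
    [0, 0, 0],
    [0, 0, 0],
    [0, 0, 0],
    [0, 0, 0],
    [0, 0, 0],
    [0, 0, 0],
    [0, 0, 0],
  ],
  linear=[
    [-0.05, 0.066, 0.5],
    [0, 0, 0.9],
    [0, 0, 0.9],
    [0, 0, 0.3],
    [0, 0, 0],
    [0, 0, 0],
    [0, 0, 0],
    [0, 0, 0],
    [0, 0, 0],
    [0, 0, 0],
  ],
  claw=[0.6, 0.6, 0.6, 0.6, 0, 0, 0, 0, 0, 0],
  newtons=50,
)

```text
t: 14.92
eef_pos: [0.4963, 0.0624, 0.149]
eef_rot: [-3.118, -0.382, -0.001]
ft_force: [-0.5, 1.9, 5.0]
width: 0.0157
```

jog_arm(
  rot=[
    [0, 0, 0],
    [0, 0, 0],
    [0, 0, 0],
    [0, 0, 0],
  ],
  linear=[
    [0, 0, -0.1],
    [0, 0, -0.1],
    [0, 0, -0.1],
    [0, 0, 0],
  ],
  claw=[0, 0, 0, 0],
)

```text
t: 15.42
eef_pos: [0.496, 0.0621, 0.1561]
eef_rot: [-3.118, -0.381, 0.0]
ft_force: [0.3, 0.6, -6.3]
width: 0.0156
```

jog_arm(
  rot=[
    [0, 0, 0],
    [0, 0, 0],
    [0, 0, 0],
    [0, 0, 0],
    [0, 0, 0],
    [0, 0, 0],
    [0, 0, 0],
    [0, 0, 0],
    [0, 0, 0],
    [0, 0, 0],
    [0, 0, 0],
    [0, 0, 0],
    [0, 0, 0],
    [0, 0, 0],
    [0, 0, 0],
    [0, 0, 0],
    [0, 0, 0],
    [0, 0, 0.078],
    [0, 0, 0.077],
    [0, 0, 0],
  ],
  linear=[
    [0, 0, -0.4],
    [0, 0, -0.9],
    [0, 0, -0.9],
    [0, 0, -0.9],
    [0, 0, -0.9],
    [0.33, -0.5, -0.3],
    [0.62, -0.95, 0],
    [0.62, -0.95, 0],
    [0.62, -0.95, 0],
    [0.62, -0.95, 0],
    [0.62, -0.95, 0],
    [0.62, -0.95, 0],
    [0.62, -0.95, 0],
    [0.62, -0.95, 0],
    [0.62, -0.95, 0],
    [0.62, -0.95, 0],
    [0.62, -0.95, 0],
    [0.4, -0.6, 0],
    [0, 0, 0],
    [0, 0, 0],
  ],
  claw=[0, 0, 0, 0, 0, 0, 0, 0, 0, 0, 0, 0, 0, 0, 0, 0, 0, 0, 0, 0],
)

```text
t: 17.92
eef_pos: [0.6097, 0.389, 0.2625]
eef_rot: [3.141, 0.002, -0.001]
ft_force: [-0.2, -0.8, -4.8]
width: 0.0157
```

```bash
python3 - <<'E'
from plan import *
s=robot.read_state();print(s['width'],s['ft_force'])
to([.612,.39,.119],0)
c=cam('top');save(c,'t2')
E
```

```text
0.015740935304154585 [-0.15557994 -0.79659997 -4.81077368]
yaw0 0.0011 rotz units 0.0007 (-0.1 deg)  tilt [-9.e-04 -9.e-04 -1.e+00] lin units (after rot) [ 0.094 -0.041  5.74 ] before rot [ 0.099 -0.046  5.74 ]
```

View pics/t2.png

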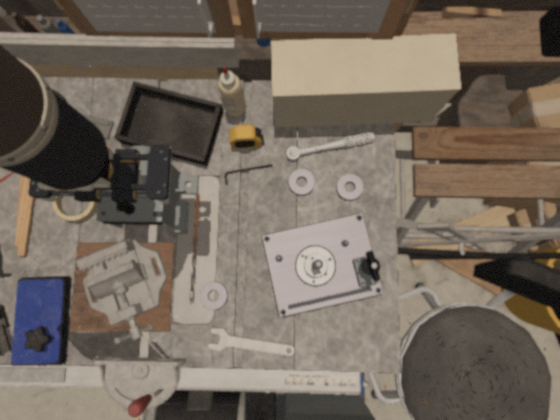

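jog_arm(
  rot=[
    [0, 0, 0],
    [0, 0, 0],
    [0, 0, 0],
    [0, 0, 0],
    [0, 0, 0],
    [0, 0, 0],
    [0, 0, 0],
    [0, 0, 0],
    [0, 0, 0],
  ],
  linear=[
    [0.09, 0, 0.8],
    [0, 0, 0.9],
    [0, 0, 0.9],
    [0, 0, 0.9],
    [0, 0, 0.9],
    [0, 0, 0.8],
    [0, 0, 0.3],
    [0, 0, 0.16],
    [0, 0, 0],
  ],
  claw=[0, 0, 0, 0, 0, 0, 0, 0, 0],
)

```text
t: 19.1
eef_pos: [0.6122, 0.3881, 0.1226]
eef_rot: [-3.141, -0.001, -0.001]
ft_force: [-0.1, -0.5, -5.0]
width: 0.0155
```

jog_arm(
  rot=[
    [0, 0, 0],
    [0, 0, 0],
    [0, 0, 0],
    [0, 0, 0],
  ],
  linear=[
    [0, 0, 0.06],
    [0, 0, 0.06],
    [0, 0, 0.03],
    [0, 0, 0],
  ],
  claw=[0, 0, 0, 0],
)

```text
t: 19.6
eef_pos: [0.6121, 0.388, 0.1194]
eef_rot: [-3.141, -0.0, -0.001]
ft_force: [-3.5, -1.1, 1.9]
width: 0.0156
```

jog_arm(
  rot=[
    [0, 0, 0],
    [0, 0, 0],
    [0, 0, 0],
    [0, 0, 0],
    [0, 0, 0],
    [0, 0, 0],
    [0, 0, 0],
    [0, 0, 0],
  ],
  linear=[
    [0, 0, 0],
    [0, 0, 0],
    [0, 0, 0],
    [0, 0, -0.5],
    [0, 0, -1],
    [0, 0, -1],
    [0, 0, -1],
    [0, 0, -0.5],
  ],
  claw=[0.5, 0.5, 0.5, 0.5, 0.8, 0.9, 0.9, 0.9],
)

```text
t: 20.6
eef_pos: [0.6125, 0.3883, 0.221]
eef_rot: [-3.14, -0.0, -0.004]
ft_force: [-0.4, 0.1, 0.1]
width: 0.0766
```

```bash
python3 - <<'E'
from look import *
from plan import to
c=cam('top');save(c,'t3')
print(rings(c),'box/ratchet',onz(c,[(275,125),(395,118),(294,160),(370,148)],0).round(3).tolist())
cs=cam('scene');save(cs,'s3');print(rings(cs))
exp=np.array([.4945,.0625])
print(proj(c,[[*exp,.124],[*exp,.05]]),proj(cs,[[*exp,.124],[*exp,.05]]))
a=cv2.resize(c['img'][200:330,250:400],None,fx=3.2,fy=3.2,interpolation=3)
b=cv2.resize(cs['img'][240:370,185:345],None,fx=2.4,fy=3.2,interpolation=3)
cv2.imwrite('pics/c3.png',np.hstack([a[:416,:400],b[:416,:400]])[:,:,::-1])
to([.426,.282,.12],-1.328)
E
```

```text
[(0.4245, 0.2822, 0.0591, 0.0598, [212.7, 295.4]), (0.6703, -0.0134, 0.0581, 0.0598, [349.7, 186.3]), (0.68, 0.0948, 0.0582, 0.0594, [301.2, 181.2])] box/ratchet [[0.817, 0.157, 0.0], [0.837, -0.121, 0.0], [0.733, 0.112, 0.0], [0.764, -0.063, 0.0]]
[(0.6724, -0.0133, 0.0596, 0.0603, [348.6, 266.9]), (0.4267, 0.2823, 0.0588, 0.0599, [161.4, 252.1]), (0.6822, 0.0948, 0.0591, 0.0606, [312.4, 233.7])]
[[318.64844867 262.76869805]
 [316.06409309 264.08487888]] [[256.8234461  266.98775191]
 [257.97761892 288.61384216]]
yaw0 0.0000 rotz units 0.8454 (-76.1 deg)  tilt [ 0.0024  0.0021 -1.    ] lin units (after rot) [2.335 8.265 4.018] before rot [-7.471  4.262  3.991]
```

View pics/c3.png

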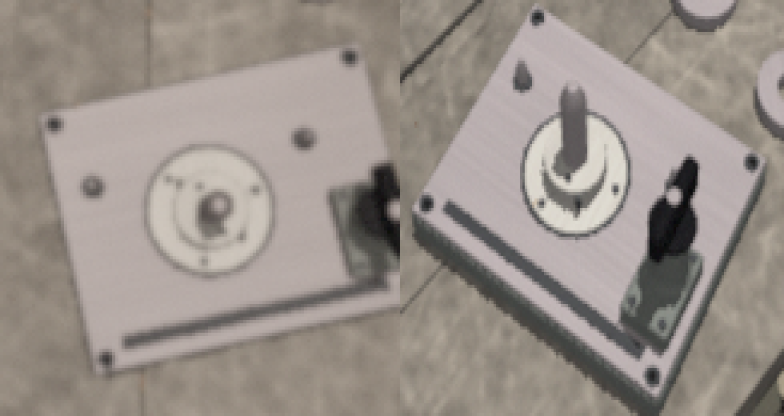

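jog_arm(
  rot=[
    [0, 0, 0],
    [0, 0, 0],
    [0, 0, 0],
    [0, 0, 0],
    [0, 0, 0],
    [0, 0, 0],
    [0, 0, 0],
    [0, 0, 0],
    [0, 0, 0.1057],
    [0, 0, 0.1057],
    [0, 0, 0.1057],
    [0, 0, 0.1057],
    [0, 0, 0.1057],
    [0, 0, 0.1057],
    [0, 0, 0.1057],
    [0, 0, 0.1057],
    [0, 0, 0],
    [0, 0, 0],
  ],
  linear=[
    [-0.94, 0.53, 0],
    [-0.94, 0.53, 0],
    [-0.94, 0.53, 0],
    [-0.94, 0.53, 0],
    [-0.94, 0.53, 0],
    [-0.94, 0.53, 0],
    [-0.94, 0.53, 0],
    [-0.94, 0.53, 0],
    [0, 0, 0.5],
    [0, 0, 0.5],
    [0, 0, 0.5],
    [0, 0, 0.5],
    [0, 0, 0.5],
    [0, 0, 0.5],
    [0, 0, 0.5],
    [0, 0, 0.5],
    [0, 0, 0.4],
    [0, 0, 0],
  ],
  claw=[0.9, 0.9, 0.9, 0.9, 0.9, 0.9, 0.9, 0.9, 0.9, 0.9, 0.9, 0.9, 0.9, 0.9, 0.9, 0.9, 0.9, 0.9],
)

```text
t: 22.95
eef_pos: [0.4234, 0.2813, 0.1073]
eef_rot: [2.475, -1.931, -0.0]
ft_force: [0.0, 0.1, -0.7]
width: 0.0789
```

```bash
cat >> look.py <<'E'
def wr(z=.015):
    c=cam('wrist');return c,rings(c,z)
E
python3 - <<'E'
from look import *
from plan import to
s=robot.read_state();print(s['eef_pos'],s['q'].round(2))
c,r=wr();print(r);save(c,'w3')
to([.4257,.2822,.007],-1.328)
E
```

```text
[0.42338357 0.28127144 0.10726952] [ 0.97  0.2  -0.51 -0.   -0.86 -0.73]
[]
yaw0 -1.3253 rotz units 0.0017 (-0.2 deg)  tilt [-6.e-04 -1.e-03 -1.e+00] lin units (after rot) [-4.000e-03 -8.200e-02  4.037e+00] before rot [-0.007 -0.085  4.037]
```

View pics/w3.png

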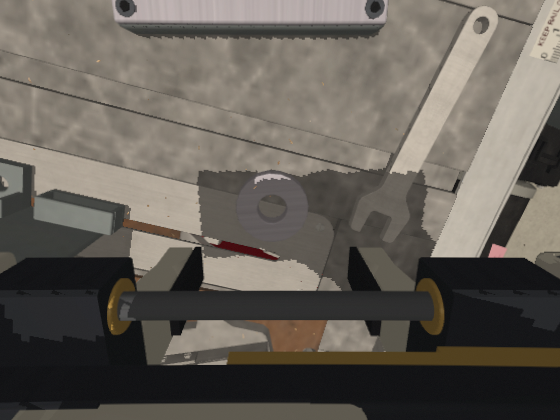

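```bash
python3 - <<'E'
from look import *
from plan import to
c=cam('wrist')
print(onz(c,[(236.5,206),(307.5,206),(272,172),(272,206),(273,206)],.015).round(4)[:,:2])
P=onz(c,[(236.5,206),(307.5,206)],.015);m=P.mean(0)
th=np.linspace(0,6.28,73);print(proj(c,[[*(m[:2]),.015]]), proj(c,np.c_[m[0]+.03*np.cos(th),m[1]+.03*np.sin(th),0*th+.015])[:,1].min())
to([m[0],m[1],.007],-1.328)
E
```

```text
[[0.4545 0.2858]
 [0.3982 0.2718]
 [0.4331 0.2514]
 [0.4264 0.2788]
 [0.4256 0.2786]]
[[272.00695694 206.00010395]] 169.73543242978604
yaw0 -1.3258 rotz units 0.0014 (-0.1 deg)  tilt [ 0.e+00 -2.e-04 -1.e+00] lin units (after rot) [ 0.145 -0.062  4.055] before rot [ 0.144 -0.062  4.055]
```

jog_arm(
  rot=[
    [0, 0, 0],
    [0, 0, 0],
    [0, 0, 0],
    [0, 0, 0],
    [0, 0, 0],
    [0, 0, 0],
    [0, 0, 0],
    [0, 0, 0],
    [0, 0, 0],
  ],
  linear=[
    [0.05, -0.08, 0.7],
    [0, 0, 0.9],
    [0, 0, 0.9],
    [0, 0, 0.9],
    [0, 0, 0.6],
    [0, 0, 0],
    [0, 0, 0],
    [0, 0, 0],
    [0, 0, 0],
  ],
  claw=[0.9, 0.9, 0.9, 0.9, 0.9, 0.4, 0.4, 0.4, 0.4],
  newtons=45,
)

```text
t: 24.18
eef_pos: [0.4265, 0.2817, 0.0091]
eef_rot: [-2.473, 1.935, 0.0]
ft_force: [-0.3, -0.1, 2.7]
width: 0.058
```

jog_arm(
  rot=[
    [0, 0, 0],
    [0, 0, 0],
    [0, 0, 0],
    [0, 0, 0],
    [0, 0, 0],
    [0, 0, 0],
    [0, 0, 0],
    [0, 0, 0],
    [0, 0, 0],
    [0, 0, 0],
    [0, 0, 0],
    [0, 0, 0],
    [0, 0, 0],
    [0, 0, 0],
    [0, 0, 0],
  ],
  linear=[
    [0, 0, -0.4],
    [0, 0, -1],
    [0, 0, -1],
    [0.3, 0, -1],
    [0.9, 0, -1],
    [0.9, -0.05, -1],
    [0.9, -0.06, -0.6],
    [0.9, -0.06, 0],
    [0.9, -0.06, 0],
    [0.9, -0.06, 0],
    [0.9, -0.06, 0],
    [0.9, -0.06, 0],
    [0.9, -0.06, 0],
    [0.8, -0.06, 0],
    [0, 0, 0],
  ],
  claw=[0.4, 0.4, 0.4, 0.4, 0.4, 0.4, 0.4, 0.4, 0.4, 0.4, 0.4, 0.4, 0.4, 0.4, 0.4],
)

```text
t: 26.05
eef_pos: [0.4941, 0.06, 0.1587]
eef_rot: [2.472, -1.939, -0.0]
ft_force: [-0.4, 0.1, -2.0]
width: 0.0582
```

```bash
python3 - <<'E'
from look import *
from plan import to
s=robot.read_state();print(s['eef_pos'],s['width'],s['ft_force'])
to([.4943,.0622,.132],-1.328)
c=cam('wrist');save(c,'w4');print(proj(c,[[.4943,.0622,.124],[.4943,.0622,.05]]))
to([.4943,.0622,.067],-1.328)
E
```

```text
[0.49405156 0.06004964 0.15870863] 0.05815163327039914 [-0.41034777  0.08326272 -2.01767641]
yaw0 -1.3302 rotz units -0.0014 (0.1 deg)  tilt [-1.e-04  1.e-04 -1.e+00] lin units (after rot) [-0.081 -0.03   1.068] before rot [-0.081 -0.03   1.068]
[[273.0286066  240.68749291]
 [273.53920667 206.37878623]]
yaw0 -1.3298 rotz units -0.0011 (0.1 deg)  tilt [-0.e+00  2.e-04 -1.e+00] lin units (after rot) [-0.059 -0.027  3.666] before rot [-0.058 -0.026  3.666]
```

View pics/w4.png

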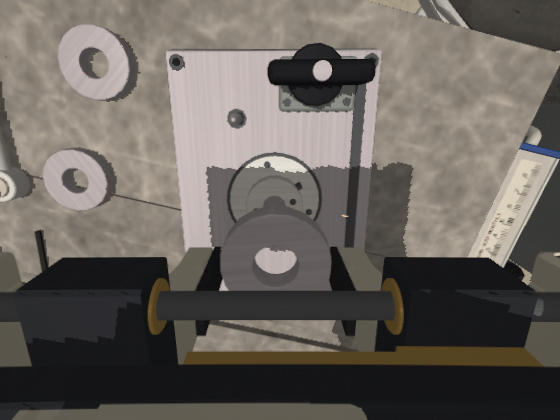

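```bash
python3 - <<'E'
from look import *
c=cam('wrist');s=robot.read_state();p=s['eef_pos']
z=p[2]-.009+.015
print(proj(c,[[p[0],p[1],z],[p[0],p[1],z-.015]]))
th=np.linspace(0,6.28,361)
for r in(.03,.012):
  q=proj(c,np.c_[p[0]+r*np.cos(th),p[1]+r*np.sin(th),0*th+z]);print(r,q.min(0),q.max(0))
print(p, onz(c,[(221,255),(331,255)],z))
E
```

```text
[[273.84734828 268.92168096]
 [273.94454864 256.15714345]]
0.03 [216.89080482 215.19560636] [330.78730301 317.43713878]
0.012 [251.10709211 248.11290166] [296.58557786 288.89984886]
[0.49397617 0.06104372 0.15858634] [[0.52259435 0.05973654 0.16458634]
 [0.46703346 0.04607481 0.16458634]]
```

jog_arm(
  rot=[
    [0, 0, 0],
    [0, 0, 0],
    [0, 0, 0],
    [0, 0, 0],
    [0, 0, 0],
    [0, 0, 0],
    [0, 0, 0],
  ],
  linear=[
    [-0.11, -0.02, 0.4],
    [0, 0, 0.4],
    [0, 0, 0.3],
    [0, 0, 0.3],
    [0, 0, 0.3],
    [0, 0, 0.3],
    [0, 0, 0],
  ],
  claw=[0.4, 0.4, 0.4, 0.4, 0.4, 0.4, 0.4],
)

```text
t: 27.02
eef_pos: [0.4937, 0.0636, 0.1076]
eef_rot: [2.473, -1.936, -0.001]
ft_force: [-0.2, 0.3, -2.4]
width: 0.0583
```

jog_arm(
  rot=[
    [0, 0, 0],
    [0, 0, 0],
    [0, 0, 0],
    [0, 0, 0],
    [0, 0, 0],
  ],
  linear=[
    [0, 0, 0.4],
    [0, 0, 0.5],
    [0, 0, 0.5],
    [0, 0, 0.3],
    [0, 0, 0],
  ],
  claw=[0.4, 0.4, 0.4, 0.4, 0.4],
)

```text
t: 27.65
eef_pos: [0.4936, 0.0636, 0.065]
eef_rot: [2.473, -1.936, -0.001]
ft_force: [-0.1, 0.7, -1.0]
width: 0.0581
```

jog_arm(
  rot=[
    [0, 0, 0],
    [0, 0, 0],
    [0, 0, 0],
    [0, 0, 0],
    [0, 0, 0],
    [0, 0, 0],
    [0, 0, 0],
  ],
  linear=[
    [0, 0, 0],
    [0, 0, 0],
    [0, 0, 0],
    [0, 0, -0.8],
    [0, 0, -1],
    [0, 0, -1],
    [0, 0, -1],
  ],
  claw=[0.9, 0.9, 0.9, 0.9, 0.9, 0.9, 0.9],
)

```text
t: 28.52
eef_pos: [0.4941, 0.0639, 0.162]
eef_rot: [-2.473, 1.936, -0.0]
ft_force: [1.0, 0.4, -0.8]
width: 0.0787
```

```bash
python3 - <<'E'
from look import *
from plan import to
c=cam('top');print('top',rings(c));c=cam('scene');print('scene',rings(c));c,r=wr();print('w',r);save(c,'w5')
p=robot.read_state()['eef_pos'];print(p)
to([.680,.0947,.1],0)
E
```

```text
top [(0.6801, 0.0949, 0.0595, 0.0609, [301.2, 181.5])]
scene [(0.6722, -0.0137, 0.0605, 0.061, [348.5, 267.0]), (0.6817, 0.0958, 0.0598, 0.0639, [310.5, 233.2])]
w [(0.6814, 0.0929, 0.058, 0.0586, [81.2, 173.7]), (0.6716, -0.0151, 0.0582, 0.0585, [100.2, 56.6])]
[0.49487667 0.06427065 0.16232585]
yaw0 -1.3282 rotz units -0.8456 (76.1 deg)  tilt [ 0.003   0.0016 -1.    ] lin units (after rot) [ 7.405 -1.217  2.493] before rot [ 0.599 -7.472  2.517]
```

View pics/w5.png

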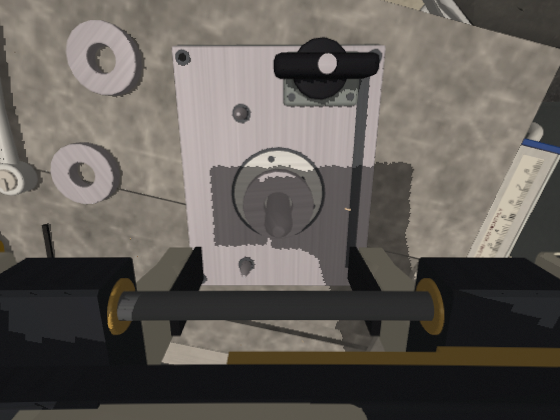

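jog_arm(
  rot=[
    [0, 0, 0],
    [0, 0, 0],
    [0, 0, 0],
    [0, 0, 0],
    [0, 0, 0],
    [0, 0, 0],
    [0, 0, 0],
    [0, 0, 0],
    [0, 0, -0.1057],
    [0, 0, -0.1057],
    [0, 0, -0.1057],
    [0, 0, -0.1057],
    [0, 0, -0.1057],
    [0, 0, -0.1057],
    [0, 0, -0.1057],
    [0, 0, -0.1057],
    [0, 0, 0],
  ],
  linear=[
    [0.08, -0.94, 0],
    [0.08, -0.94, 0],
    [0.08, -0.94, 0],
    [0.08, -0.94, 0],
    [0.08, -0.94, 0],
    [0.08, -0.94, 0],
    [0.08, -0.94, 0],
    [0.08, -0.94, 0],
    [0, 0, 0.3],
    [0, 0, 0.3],
    [0, 0, 0.3],
    [0, 0, 0.3],
    [0, 0, 0.4],
    [0, 0, 0.4],
    [0, 0, 0.4],
    [0, 0, 0.3],
    [0, 0, 0],
  ],
  claw=[0.9, 0.9, 0.9, 0.9, 0.9, 0.9, 0.9, 0.9, 0.9, 0.9, 0.9, 0.9, 0.9, 0.9, 0.9, 0.9, 0.9],
)

```text
t: 30.8
eef_pos: [0.6794, 0.0932, 0.0916]
eef_rot: [3.141, -0.002, -0.004]
ft_force: [0.2, -0.1, 0.3]
width: 0.0787
```

```bash
python3 - <<'E'
from look import *
from plan import to
c=cam('scene');print('scene',rings(c));c,r=wr();print('w',r);save(c,'w6')
to([.681,.0942,.008],0)
E
```

```text
scene []
w []
yaw0 -0.0039 rotz units -0.0025 (0.2 deg)  tilt [-6.e-04 -3.e-04 -1.e+00] lin units (after rot) [ 0.03  -0.033  3.396] before rot [ 0.032 -0.034  3.396]
```

```bash
cat >> look.py <<'E'
def hough(c,p,z=.015):
    """circle near predicted ring outline"""
    u=proj(c,[[*p,z],[p[0],p[1]+.03,z]]);r=np.linalg.norm(u[0]-u[1])
    g=cv2.medianBlur(cv2.cvtColor(c['img'],cv2.COLOR_RGB2GRAY),5)[:246]
    h=cv2.HoughCircles(g,cv2.HOUGH_GRADIENT,1,20,param1=80,param2=14,minRadius=int(r*.85),maxRadius=int(r*1.12))
    print('pred',u[0].round(1),r.round(1))
    if h is not None: print(h[0][:4].round(1).tolist(),onz(c,h[0][:4,:2],z).round(4).tolist())
E
python3 - <<'E'
from look import *
hough(cam('wrist'),[.681,.0942])
E
```

```text
pred [273.3 213.7] 38.7
[[275.5, 210.5, 38.599998474121094], [417.5, 230.5, 42.400001525878906], [11.5, 230.5, 37.900001525878906]] [[0.6836, 0.0925, 0.015], [0.6667, -0.0188, 0.015], [0.6682, 0.2971, 0.015]]
```

jog_arm(
  rot=[
    [0, 0, 0],
    [0, 0, 0],
    [0, 0, 0],
    [0, 0, 0],
    [0, 0, 0],
    [0, 0, 0],
    [0, 0, 0],
    [0, 0, 0],
  ],
  linear=[
    [0.07, -0.02, 0.76],
    [0, 0, 0.9],
    [0, 0, 0.9],
    [0, 0, 0.8],
    [0, 0, 0],
    [0, 0, 0],
    [0, 0, 0],
    [0, 0, 0],
  ],
  claw=[0.9, 0.9, 0.9, 0.9, 0.5, 0.4, 0.4, 0.4],
)

```text
t: 31.95
eef_pos: [0.6826, 0.0942, 0.0102]
eef_rot: [-3.141, 0.0, -0.002]
ft_force: [0.5, 0.4, 1.0]
width: 0.0579
```

jog_arm(
  rot=[
    [0, 0, 0],
    [0, 0, 0],
    [0, 0, 0],
    [0, 0, 0],
    [0, 0, 0],
    [0, 0, 0],
    [0, 0, 0],
    [0, 0, 0],
    [0, 0, 0],
  ],
  linear=[
    [0, 0, 0],
    [0, 0, -0.4],
    [0, 0, -1],
    [0, 0, -1],
    [0, 0, -1],
    [0, 0, -1],
    [0, 0, -1],
    [0, 0, -0.6],
    [0, 0, 0],
  ],
  claw=[0.4, 0.4, 0.4, 0.4, 0.4, 0.4, 0.4, 0.4, 0.4],
)

```text
t: 33.08
eef_pos: [0.6826, 0.0942, 0.1606]
eef_rot: [-3.141, 0.0, -0.003]
ft_force: [1.0, -0.2, -2.1]
width: 0.0578
```

```bash
python3 - <<'E'
from look import *
from plan import to
s=robot.read_state();print(s['width'],s['ft_force'])
to([.494,.0628,.16],-1.328)
E
```

```text
0.05776396529905097 [ 1.01864736 -0.22946534 -2.0619695 ]
yaw0 -0.0001 rotz units 0.8454 (-76.1 deg)  tilt [ 2.e-03  9.e-04 -1.e+00] lin units (after rot) [-0.596  7.625  0.025] before rot [-7.545  1.255  0.008]
```

jog_arm(
  rot=[
    [0, 0, 0],
    [0, 0, 0],
    [0, 0, 0],
    [0, 0, 0],
    [0, 0, 0],
    [0, 0, 0],
    [0, 0, 0],
    [0, 0, 0],
    [0, 0, 0.1057],
    [0, 0, 0.1057],
    [0, 0, 0.1057],
    [0, 0, 0.1057],
    [0, 0, 0.1057],
    [0, 0, 0.1057],
    [0, 0, 0.1057],
    [0, 0, 0.1057],
    [0, 0, 0],
  ],
  linear=[
    [-0.943, 0.157, 0],
    [-0.943, 0.157, 0],
    [-0.943, 0.157, 0],
    [-0.943, 0.157, 0],
    [-0.943, 0.157, 0],
    [-0.943, 0.157, 0],
    [-0.943, 0.157, 0],
    [-0.943, 0.157, 0],
    [0, 0, 0],
    [0, 0, 0],
    [0, 0, 0],
    [0, 0, 0],
    [0, 0, 0],
    [0, 0, 0],
    [0, 0, 0],
    [0, 0, 0],
    [0, 0, 0],
  ],
  claw=[0.4, 0.4, 0.4, 0.4, 0.4, 0.4, 0.4, 0.4, 0.4, 0.4, 0.4, 0.4, 0.4, 0.4, 0.4, 0.4, 0.4],
)

```text
t: 35.2
eef_pos: [0.4929, 0.0623, 0.1583]
eef_rot: [2.474, -1.934, -0.001]
ft_force: [-0.2, -0.3, -1.8]
width: 0.0577
```

```bash
python3 - <<'E'
from look import *
from plan import to
s=robot.read_state();p=s['eef_pos'];print(p,s['width'],s['ft_force'])
c=cam('wrist');save(c,'w7');hough(c,p[:2],p[2]-.010+.015)
to([.494,.0628,.08],-1.328)
E
```

```text
[0.49286988 0.06234988 0.15833757] 0.05770878640513537 [-0.19369209 -0.29639419 -1.78531043]
pred [274.  267.3] 48.8
[[273.5, 197.5, 44.400001525878906], [82.5, 64.5, 44.400001525878906], [99.5, 49.5, 44.099998474121094]] [[0.5024, 0.025, 0.1633], [0.5969, -0.0131, 0.1633], [0.5903, -0.0209, 0.1633]]
yaw0 -1.3249 rotz units 0.0020 (-0.2 deg)  tilt [-1.3e-03 -5.0e-04 -1.0e+00] lin units (after rot) [-0.007 -0.042  3.141] before rot [-0.007 -0.046  3.141]
```

jog_arm(
  rot=[
    [0, 0, 0],
    [0, 0, 0],
    [0, 0, 0],
    [0, 0, 0],
    [0, 0, 0],
    [0, 0, 0],
    [0, 0, 0],
  ],
  linear=[
    [0, -0.04, 0.4],
    [0, 0, 0.4],
    [0, 0, 0.3],
    [0, 0, 0.3],
    [0, 0, 0.3],
    [0, 0, 0.3],
    [0, 0, 0],
  ],
  claw=[0.4, 0.4, 0.4, 0.4, 0.4, 0.4, 0.4],
)

```text
t: 36.12
eef_pos: [0.4941, 0.0626, 0.1087]
eef_rot: [2.473, -1.936, -0.001]
ft_force: [-0.5, 0.2, -2.3]
width: 0.0579
```

jog_arm(
  rot=[
    [0, 0, 0],
    [0, 0, 0],
    [0, 0, 0],
    [0, 0, 0],
    [0, 0, 0],
  ],
  linear=[
    [0, 0, 0.4],
    [0, 0, 0.4],
    [0, 0, 0.25],
    [0, 0, 0.12],
    [0, 0, 0],
  ],
  claw=[0.4, 0.4, 0.4, 0.4, 0.4],
)

```text
t: 36.75
eef_pos: [0.4945, 0.0628, 0.0799]
eef_rot: [2.474, -1.936, -0.0]
ft_force: [0.2, 0.1, -1.8]
width: 0.0578
```

Release, lift, and check for the last collar.

jog_arm(
  rot=[
    [0, 0, 0],
    [0, 0, 0],
    [0, 0, 0],
    [0, 0, 0],
    [0, 0, 0],
    [0, 0, 0],
    [0, 0, 0],
  ],
  linear=[
    [0, 0, 0.08],
    [0, 0, 0],
    [0, 0, 0],
    [0, 0, 0],
    [0, 0, -1],
    [0, 0, -1],
    [0, 0, -1],
  ],
  claw=[0.4, 0.9, 0.9, 0.9, 0.9, 0.9, 0.9],
)

```text
t: 37.62
eef_pos: [0.4945, 0.0628, 0.154]
eef_rot: [-2.474, 1.936, -0.0]
ft_force: [-0.4, -0.4, -0.5]
width: 0.0788
```

```bash
python3 - <<'E'
from look import *
from plan import to
c=cam('top');print('top',rings(c));c=cam('scene');print('scene',rings(c));c,r=wr();print('w',r);save(c,'w8')
p=robot.read_state()['eef_pos'];print(p)
to([.6715,-.014,.1],0)
E
```

```text
top []
scene [(0.4655, 0.1431, 0.0485, 0.0616, [219.2, 282.3]), (0.6723, -0.0135, 0.0607, 0.0612, [348.5, 267.0])]
w [(0.6716, -0.015, 0.0582, 0.0585, [95.9, 57.3])]
[0.49534126 0.06322648 0.15447077]
yaw0 -1.3282 rotz units -0.8456 (76.1 deg)  tilt [ 0.0029  0.0014 -1.    ] lin units (after rot) [7.046 3.089 2.179] before rot [ 4.693 -6.091  2.194]
```

View pics/w8.png

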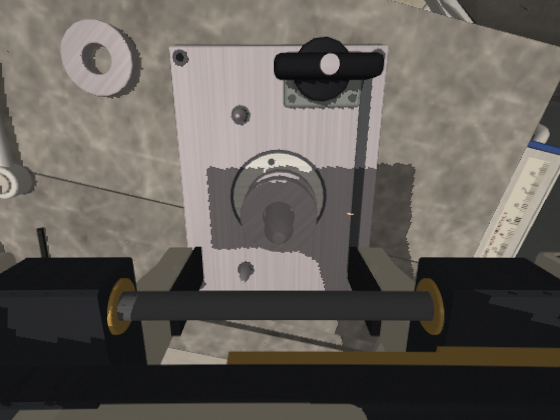

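jog_arm(
  rot=[
    [0, 0, 0],
    [0, 0, 0],
    [0, 0, 0],
    [0, 0, 0],
    [0, 0, 0],
    [0, 0, 0],
    [0, 0, 0],
    [0, 0, -0.1057],
    [0, 0, -0.1057],
    [0, 0, -0.1057],
    [0, 0, -0.1057],
    [0, 0, -0.1057],
    [0, 0, -0.1057],
    [0, 0, -0.1057],
    [0, 0, -0.1057],
    [0, 0, 0],
  ],
  linear=[
    [0.67, -0.87, 0],
    [0.67, -0.87, 0],
    [0.67, -0.87, 0],
    [0.67, -0.87, 0],
    [0.67, -0.87, 0],
    [0.67, -0.87, 0],
    [0.67, -0.87, 0],
    [0, 0, 0.3],
    [0, 0, 0.3],
    [0, 0, 0.3],
    [0, 0, 0.3],
    [0, 0, 0.3],
    [0, 0, 0.3],
    [0, 0, 0.3],
    [0, 0, 0.3],
    [0, 0, 0],
  ],
  claw=[0.9, 0.9, 0.9, 0.9, 0.9, 0.9, 0.9, 0.9, 0.9, 0.9, 0.9, 0.9, 0.9, 0.9, 0.9, 0.9],
)

```text
t: 39.78
eef_pos: [0.6695, -0.0146, 0.0913]
eef_rot: [3.141, -0.002, -0.004]
ft_force: [0.7, -0.4, -0.6]
width: 0.079
```

```bash
python3 - <<'E'
from look import *
from plan import to
hough(cam('wrist'),[.6718,-.014])
to([.6725,-.0145,.0095],0)
E
```

```text
pred [273.6 212.2] 39.1
[[274.5, 211.5, 36.599998474121094], [516.5, 196.5, 35.29999923706055]] [[0.6724, -0.0147, 0.015], [0.684, -0.1955, 0.015]]
yaw0 -0.0037 rotz units -0.0024 (0.2 deg)  tilt [-1.8e-03 -4.0e-04 -1.0e+00] lin units (after rot) [ 1.040e-01 -2.000e-03  3.301e+00] before rot [ 0.11  -0.004  3.301]
```

jog_arm(
  rot=[
    [0, 0, 0],
    [0, 0, 0],
    [0, 0, 0],
    [0, 0, 0],
    [0, 0, 0],
    [0, 0, 0],
    [0, 0, 0],
    [0, 0, 0],
    [0, 0, 0],
  ],
  linear=[
    [0.1, 0, 0.7],
    [0, 0, 0.9],
    [0, 0, 0.9],
    [0, 0, 0.8],
    [0, 0, 0],
    [0, 0, 0],
    [0, 0, 0],
    [0, 0, 0],
    [0, 0, 0],
  ],
  claw=[0.9, 0.9, 0.9, 0.9, 0.5, 0.4, 0.4, 0.4, 0.4],
)

```text
t: 40.95
eef_pos: [0.6733, -0.0143, 0.0112]
eef_rot: [-3.141, 0.0, -0.002]
ft_force: [-0.8, -0.4, 1.3]
width: 0.0578
```

jog_arm(
  rot=[
    [0, 0, 0],
    [0, 0, 0],
    [0, 0, 0],
    [0, 0, 0],
    [0, 0, 0],
    [0, 0, 0],
    [0, 0, 0],
    [0, 0, 0],
  ],
  linear=[
    [0, 0, -0.4],
    [0, 0, -1],
    [0, 0, -1],
    [0, 0, -1],
    [0, 0, -1],
    [0, 0, -1],
    [0, 0, -0.6],
    [0, 0, 0],
  ],
  claw=[0.4, 0.4, 0.4, 0.4, 0.4, 0.4, 0.4, 0.4],
)

```text
t: 41.95
eef_pos: [0.6735, -0.0143, 0.1619]
eef_rot: [-3.141, 0.0, -0.004]
ft_force: [0.3, 0.8, -2.2]
width: 0.0575
```

```bash
python3 - <<'E'
from look import *
from plan import to
s=robot.read_state();print(s['width'],s['ft_force'])
to([.494,.0628,.16],-1.328)
E
```

```text
0.057450331153245895 [ 0.32283319  0.7606929  -2.15307441]
yaw0 -0.0001 rotz units 0.8454 (-76.1 deg)  tilt [ 2.3e-03  6.0e-04 -1.0e+00] lin units (after rot) [-4.72   6.229  0.078] before rot [-7.182 -3.083  0.063]
```

jog_arm(
  rot=[
    [0, 0, 0],
    [0, 0, 0],
    [0, 0, 0],
    [0, 0, 0],
    [0, 0, 0],
    [0, 0, 0],
    [0, 0, 0],
    [0, 0, 0],
    [0, 0, 0.1057],
    [0, 0, 0.1057],
    [0, 0, 0.1057],
    [0, 0, 0.1057],
    [0, 0, 0.1057],
    [0, 0, 0.1057],
    [0, 0, 0.1057],
    [0, 0, 0.1057],
    [0, 0, 0],
  ],
  linear=[
    [-0.896, -0.38, 0],
    [-0.896, -0.38, 0],
    [-0.896, -0.38, 0],
    [-0.896, -0.38, 0],
    [-0.896, -0.38, 0],
    [-0.896, -0.38, 0],
    [-0.896, -0.38, 0],
    [-0.896, -0.38, 0],
    [0, 0, 0],
    [0, 0, 0],
    [0, 0, 0],
    [0, 0, 0],
    [0, 0, 0],
    [0, 0, 0],
    [0, 0, 0],
    [0, 0, 0],
    [0, 0, 0],
  ],
  claw=[0.4, 0.4, 0.4, 0.4, 0.4, 0.4, 0.4, 0.4, 0.4, 0.4, 0.4, 0.4, 0.4, 0.4, 0.4, 0.4, 0.4],
)

```text
t: 44.08
eef_pos: [0.4931, 0.0614, 0.1596]
eef_rot: [2.474, -1.934, -0.001]
ft_force: [0.1, -0.6, -1.5]
width: 0.0578
```

```bash
python3 - <<'E'
from look import *
from plan import to
s=robot.read_state();p=s['eef_pos'];print(p,s['width'],s['ft_force'])
to([.4943,.0620,.095],-1.328)
E
```

```text
[0.49314053 0.06135105 0.15961922] 0.057752477974601014 [ 0.13640897 -0.55930167 -1.50106841]
yaw0 -1.3274 rotz units 0.0004 (-0.0 deg)  tilt [-1.5e-03 -6.0e-04 -1.0e+00] lin units (after rot) [-0.014 -0.051  2.585] before rot [-0.014 -0.055  2.585]
```

jog_arm(
  rot=[
    [0, 0, 0],
    [0, 0, 0],
    [0, 0, 0],
    [0, 0, 0],
    [0, 0, 0],
    [0, 0, 0],
    [0, 0, 0],
  ],
  linear=[
    [0, -0.04, 0.4],
    [0, 0, 0.4],
    [0, 0, 0.3],
    [0, 0, 0.3],
    [0, 0, 0.3],
    [0, 0, 0.3],
    [0, 0, 0],
  ],
  claw=[0.4, 0.4, 0.4, 0.4, 0.4, 0.4, 0.4],
)

```text
t: 44.95
eef_pos: [0.4944, 0.0616, 0.1099]
eef_rot: [2.473, -1.936, -0.001]
ft_force: [0.1, -0.2, -1.8]
width: 0.0574
```

jog_arm(
  rot=[
    [0, 0, 0],
    [0, 0, 0],
    [0, 0, 0],
    [0, 0, 0],
  ],
  linear=[
    [0, 0, 0.3],
    [0, 0, 0.2],
    [0, 0, 0.1],
    [0, 0, 0],
  ],
  claw=[0.4, 0.4, 0.4, 0.4],
)

```text
t: 45.45
eef_pos: [0.4947, 0.0618, 0.0954]
eef_rot: [2.474, -1.936, -0.0]
ft_force: [-0.2, 0.0, -1.6]
width: 0.0579
```

jog_arm(
  rot=[
    [0, 0, 0],
    [0, 0, 0],
    [0, 0, 0],
    [0, 0, 0],
    [0, 0, 0],
    [0, 0, 0],
    [0, 0, 0],
  ],
  linear=[
    [0, 0, 0],
    [0, 0, 0],
    [0, 0, 0],
    [0, 0, -0.8],
    [0, 0, -1],
    [0, 0, -1],
    [0, 0, -0.8],
  ],
  claw=[0.9, 0.9, 0.9, 0.9, 0.9, 0.9, 0.9],
)

```text
t: 46.32
eef_pos: [0.4949, 0.0619, 0.1868]
eef_rot: [-2.473, 1.936, -0.001]
ft_force: [0.0, -0.3, -0.0]
width: 0.0789
```

```bash
python3 - <<'E'
from look import *
from plan import to
to([.6121,.388,.187],0)
E
```

```text
yaw0 -1.3282 rotz units -0.8455 (76.1 deg)  tilt [ 1.e-03  4.e-04 -1.e+00] lin units (after rot) [ 4.6860e+00 -1.3043e+01 -7.0000e-03] before rot [-1.1535e+01 -7.6830e+00  3.0000e-03]
```

jog_arm(
  rot=[
    [0, 0, 0],
    [0, 0, 0],
    [0, 0, 0],
    [0, 0, 0],
    [0, 0, 0],
    [0, 0, 0],
    [0, 0, 0],
    [0, 0, 0],
    [0, 0, 0],
    [0, 0, 0],
    [0, 0, 0],
    [0, 0, 0],
    [0, 0, -0.1057],
    [0, 0, -0.1057],
    [0, 0, -0.1057],
    [0, 0, -0.1057],
    [0, 0, -0.1057],
    [0, 0, -0.1057],
    [0, 0, -0.1057],
    [0, 0, -0.1057],
  ],
  linear=[
    [-0.961, -0.64, -0.1],
    [-0.961, -0.64, 0],
    [-0.961, -0.64, 0],
    [-0.961, -0.64, 0],
    [-0.961, -0.64, 0],
    [-0.961, -0.64, 0],
    [-0.961, -0.64, 0],
    [-0.961, -0.64, 0],
    [-0.961, -0.64, 0],
    [-0.961, -0.64, 0],
    [-0.961, -0.64, 0],
    [-0.961, -0.64, 0],
    [0, 0, 0],
    [0, 0, 0],
    [0, 0, 0],
    [0, 0, 0],
    [0, 0, 0],
    [0, 0, 0],
    [0, 0, 0],
    [0, 0, 0],
  ],
  claw=[0.6, 0.6, 0.6, 0.6, 0.6, 0.6, 0.6, 0.6, 0.6, 0.6, 0.6, 0.6, 0.6, 0.6, 0.6, 0.6, 0.6, 0.6, 0.6, 0.6],
)

```text
t: 48.82
eef_pos: [0.6117, 0.389, 0.1869]
eef_rot: [3.141, 0.009, -0.001]
ft_force: [0.7, 0.1, 0.2]
width: 0.0525
```

```bash
python3 - <<'E'
from look import *
from plan import to
c=cam('top');save(c,'t4');print(rings(c));cs=cam('scene');print(rings(cs))
a=cv2.resize(c['img'][100:340,180:400],None,fx=1.8,fy=2.0,interpolation=3)
b=cv2.resize(cs['img'][180:370,185:385],None,fx=2,fy=480/190,interpolation=3)
cv2.imwrite('pics/c4.png',np.hstack([a,b])[:,:,::-1])
to([.6121,.388,.1194],0)
E
```

```text
[]
[]
yaw0 0.0025 rotz units 0.0016 (-0.1 deg)  tilt [-8.e-04 -9.e-04 -1.e+00] lin units (after rot) [0.016 0.036 2.706] before rot [0.018 0.033 2.706]
```

View pics/c4.png

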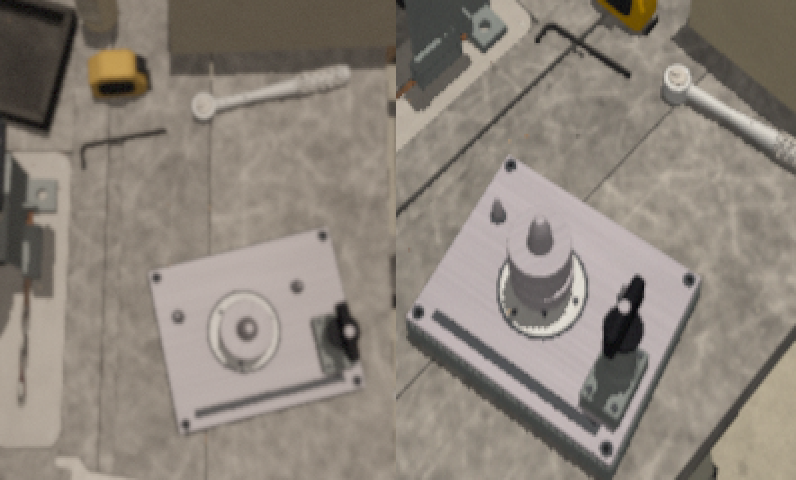

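jog_arm(
  rot=[
    [0, 0, 0.002],
    [0, 0, 0],
    [0, 0, 0],
    [0, 0, 0],
    [0, 0, 0],
    [0, 0, 0],
    [0, 0, 0],
    [0, 0, 0],
    [0, 0, 0],
    [0, 0, 0],
  ],
  linear=[
    [0.016, 0.03, 0.8],
    [0, 0, 0.9],
    [0, 0, 0.7],
    [0, 0, 0.3],
    [0, 0, 0],
    [0, 0, 0],
    [0, 0, 0],
    [0, 0, 0],
    [0, 0, 0],
    [0, 0, 0],
  ],
  claw=[0.6, 0.6, 0.6, 0.6, 0, 0, 0, 0, 0, 0],
  newtons=55,
)

```text
t: 50.18
eef_pos: [0.6124, 0.3874, 0.121]
eef_rot: [-3.141, 0.005, -0.001]
ft_force: [-1.4, 0.5, 2.0]
width: 0.0156
```

```bash
python3 - <<'E'
from look import *
from plan import to
s=robot.read_state();p=s['eef_pos'];print(p,s['width'],s['ft_force'],s['torque'])
to([.6121,.388,.1194],0)
c=cam('wrist');save(c,'w9')
E
```

```text
[0.61243519 0.38739385 0.12103818] 0.01562739531435764 [-1.35123788  0.54831934  2.04331889] [0.55389263 0.29560699 0.03534289]
yaw0 -0.0031 rotz units -0.0020 (0.2 deg)  tilt [ 6.e-04  7.e-04 -1.e+00] lin units (after rot) [-0.013 -0.024  0.066] before rot [-0.014 -0.024  0.066]
```

jog_arm(
  rot=[
    [0, 0, 0],
    [0, 0, 0],
    [0, 0, 0],
    [0, 0, 0],
    [0, 0, 0],
    [0, 0, 0],
    [0, 0, 0],
    [0, 0, -0.079],
    [0, 0, -0.079],
    [0, 0, 0],
  ],
  linear=[
    [0, 0, -0.3],
    [0, 0, -0.9],
    [0, 0, -1],
    [0, 0, -1],
    [0, 0, -1],
    [0, 0, -1],
    [0, 0, -0.7],
    [0, 0, 0],
    [0, 0, 0],
    [0, 0, 0],
  ],
  claw=[0, 0, 0, 0, 0, 0, 0, 0, 0, 0],
)

```text
t: 51.48
eef_pos: [0.6118, 0.3867, 0.2672]
eef_rot: [3.117, 0.382, -0.003]
ft_force: [0.4, -0.2, -5.3]
width: 0.0154
```

```bash
python3 - <<'E'
from look import *
from plan import to
s=robot.read_state();p=s['eef_pos'];print(p,s['width'],s['ft_force'],s['torque'])
to([.4962,.0624,.27],.2435)
E
```

```text
[0.61182866 0.38670954 0.26716927] 0.015374607955522814 [ 0.3628561  -0.24870835 -5.31297566] [-0.07449433  0.06682622 -0.08145247]
yaw0 0.2440 rotz units 0.0003 (-0.0 deg)  tilt [-0.0016 -0.0011 -1.    ] lin units (after rot) [-7.616 11.475 -0.113] before rot [-7.622 11.471 -0.091]
```

jog_arm(
  rot=[
    [0, 0, 0],
    [0, 0, 0],
    [0, 0, 0],
    [0, 0, 0],
    [0, 0, 0],
    [0, 0, 0],
    [0, 0, 0],
    [0, 0, 0],
    [0, 0, 0],
    [0, 0, 0],
    [0, 0, 0],
    [0, 0, 0],
    [0, 0, 0],
    [0, 0, 0],
  ],
  linear=[
    [-0.3, 0.5, 0],
    [-0.635, 0.956, 0],
    [-0.635, 0.956, 0],
    [-0.635, 0.956, 0],
    [-0.635, 0.956, 0],
    [-0.635, 0.956, 0],
    [-0.635, 0.956, 0],
    [-0.635, 0.956, 0],
    [-0.635, 0.956, 0],
    [-0.635, 0.956, 0],
    [-0.635, 0.956, 0],
    [-0.635, 0.956, 0],
    [-0.33, 0.456, 0],
    [0, 0, 0],
  ],
  claw=[0, 0, 0, 0, 0, 0, 0, 0, 0, 0, 0, 0, 0, 0],
)

```text
t: 53.22
eef_pos: [0.4969, 0.0615, 0.2683]
eef_rot: [-3.118, -0.382, -0.001]
ft_force: [1.2, 0.1, -5.3]
width: 0.0158
```

```bash
python3 - <<'E'
from look import *
from plan import to
s=robot.read_state();p=s['eef_pos'];print(p,s['width'],s['ft_force'],s['torque'])
c=cam('wrist');save(c,'w10');h=cam('scene');save(h,'s10')
to([.4962,.0624,.18],.2435)
E
```

```text
[0.49688165 0.0614861  0.26833802] 0.015769507501470274 [ 1.15584876  0.14320444 -5.3295677 ] [-0.10107266  0.08734976 -0.00408603]
yaw0 0.2446 rotz units 0.0007 (-0.1 deg)  tilt [ 6.e-04  3.e-04 -1.e+00] lin units (after rot) [-0.051 -0.004  3.528] before rot [-5.300e-02 -3.000e-03  3.528e+00]
```

View pics/w10.png

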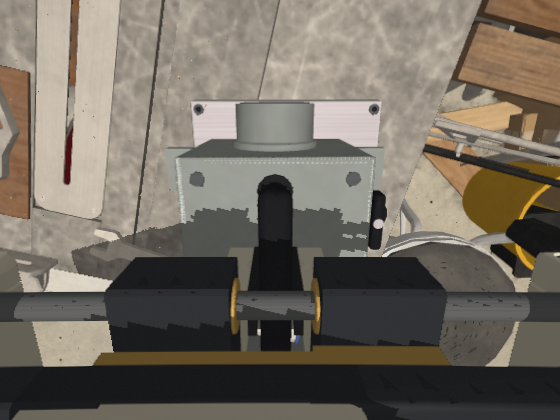

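jog_arm(
  rot=[
    [0, 0, 0],
    [0, 0, 0],
    [0, 0, 0],
    [0, 0, 0],
    [0, 0, 0],
    [0, 0, 0],
  ],
  linear=[
    [-0.05, 0, 0.5],
    [0, 0, 0.9],
    [0, 0, 0.9],
    [0, 0, 0.7],
    [0, 0, 0.4],
    [0, 0, 0],
  ],
  claw=[0, 0, 0, 0, 0, 0],
)

```text
t: 54.08
eef_pos: [0.4955, 0.0624, 0.1821]
eef_rot: [3.117, 0.384, -0.003]
ft_force: [0.5, -0.9, -4.6]
width: 0.0153
```

```bash
python3 - <<'E'
from look import *
from plan import to
s=robot.read_state();p=s['eef_pos'];print(p,s['width'],s['ft_force'],s['torque'])
to([.4962,.0624,.1506],.2435)
E
```

```text
[0.49553719 0.06235668 0.18209811] 0.015250080497868431 [ 0.46042585 -0.85210252 -4.62419271] [-0.05145068  0.08254971 -0.00480829]
yaw0 0.2454 rotz units 0.0012 (-0.1 deg)  tilt [-0.0018 -0.001  -1.    ] lin units (after rot) [0.026 0.005 1.26 ] before rot [0.029 0.004 1.26 ]
```

jog_arm(
  rot=[
    [0, 0, 0.001],
    [0, 0, 0],
    [0, 0, 0],
    [0, 0, 0],
    [0, 0, 0],
  ],
  linear=[
    [0.02, 0, 0.2],
    [0, 0, 0.2],
    [0, 0, 0.2],
    [0, 0, 0.2],
    [0, 0, 0],
  ],
  claw=[0, 0, 0, 0, 0],
)

```text
t: 54.7
eef_pos: [0.4961, 0.0623, 0.1626]
eef_rot: [3.118, 0.381, -0.001]
ft_force: [0.6, 0.4, -4.9]
width: 0.0154
```

jog_arm(
  rot=[
    [0, 0, 0],
    [0, 0, 0],
    [0, 0, 0],
    [0, 0, 0],
    [0, 0, 0],
  ],
  linear=[
    [0, 0, 0.15],
    [0, 0, 0.15],
    [0, 0, 0.1],
    [0, 0, 0.06],
    [0, 0, 0],
  ],
  claw=[0, 0, 0, 0, 0],
)

```text
t: 55.32
eef_pos: [0.4965, 0.0624, 0.1515]
eef_rot: [3.118, 0.381, -0.0]
ft_force: [0.2, -0.2, -5.2]
width: 0.0154
```

jog_arm(
  rot=[
    [0, 0, 0],
    [0, 0, 0],
    [0, 0, 0],
    [0, 0, 0],
  ],
  linear=[
    [0, 0, 0.04],
    [0, 0, 0.04],
    [0, 0, 0.04],
    [0, 0, 0],
  ],
  claw=[0, 0, 0, 0],
)

```text
t: 55.82
eef_pos: [0.497, 0.0627, 0.1513]
eef_rot: [-3.118, -0.383, -0.004]
ft_force: [-10.6, 1.5, 18.4]
width: 0.0153
```

jog_arm(
  rot=[
    [0, 0, 0],
    [0, 0, 0],
    [0, 0, 0],
    [0, 0, 0],
    [0, 0, 0],
    [0, 0, 0],
    [0, 0, 0],
    [0, 0, 0],
  ],
  linear=[
    [0, 0, -0.08],
    [0, 0, 0],
    [0, 0, 0],
    [0, 0, 0],
    [0, 0, -0.7],
    [0, 0, -1],
    [0, 0, -0.8],
    [0, 0, 0],
  ],
  claw=[0, 0.6, 0.6, 0.6, 0.6, 0.6, 0.6, 0.6],
)

```text
t: 56.82
eef_pos: [0.4975, 0.0628, 0.2146]
eef_rot: [-3.118, -0.382, -0.005]
ft_force: [0.4, 0.3, -1.4]
width: 0.0527
```

```bash
python3 - <<'E'
from look import *
from plan import to
c=cam('wrist');save(c,'w11')
s=robot.read_state();print(s['eef_pos'],s['ft_force'])
# compare handle ends at z .174 seated: use dark mask
g=(c['img'].max(2)<45).astype('uint8');g[:120]=0;g[275:]=0;g[:,:250]=0;g[:,310:]=0
n,l,st,ct=cv2.connectedComponentsWithStats(g);i=1+st[1:,4].argmax();print(st[i],ct[i])
hs=cam('scene');save(hs,'s11')
a=cv2.imread('pics/scene0.png');b=hs['img'][:,:,::-1]
cv2.imwrite('pics/c11.png',np.hstack([cv2.resize(x[210:370,185:345],None,fx=2.4,fy=2.6,interpolation=3) for x in(a,b)]))
to([.4931,-.042,.2],.243)
E
```

```text
[0.49674478 0.06262724 0.21339202] [-0.06452063  0.46471935 -0.93342092]
[ 262  159   26  116 2681] [274.73181649 216.90414025]
yaw0 0.2432 rotz units 0.0001 (-0.0 deg)  tilt [-2.e-04  1.e-04 -1.e+00] lin units (after rot) [-1.128  4.024  0.508] before rot [-1.129  4.024  0.507]
```

View pics/c11.png

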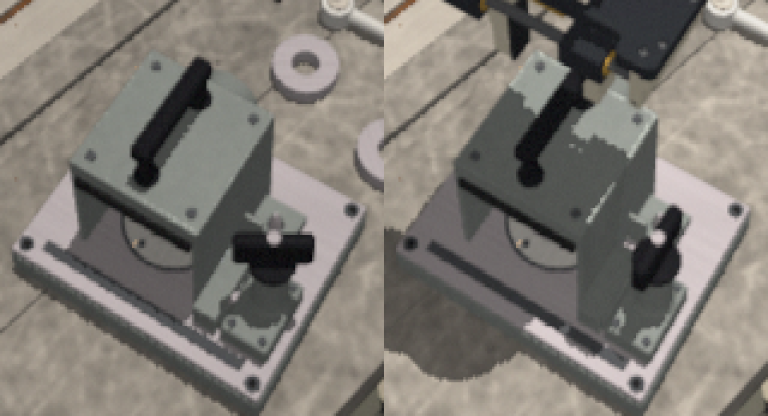

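jog_arm(
  rot=[
    [0, 0, 0],
    [0, 0, 0],
    [0, 0, 0],
    [0, 0, 0],
    [0, 0, 0],
    [0, 0, 0],
    [0, 0, 0],
    [0, 0, 0],
    [0, 0, 0],
    [0, 0, 0],
    [0, 0, 0],
  ],
  linear=[
    [-0.22, 0.805, 0],
    [-0.22, 0.805, 0],
    [-0.22, 0.805, 0],
    [-0.22, 0.805, 0],
    [-0.22, 0.805, 0],
    [0, 0, 0],
    [0, 0, 0.8],
    [0, 0, 0.9],
    [0, 0, 0.9],
    [0, 0, 0.6],
    [0, 0, 0],
  ],
  claw=[0.35, 0.35, 0.35, 0.35, 0.35, 0.35, 0.35, 0.35, 0.35, 0.35, 0.35],
)

```text
t: 58.3
eef_pos: [0.4933, -0.0417, 0.1319]
eef_rot: [3.118, 0.382, -0.004]
ft_force: [0.3, -0.6, 0.5]
width: 0.0304
```

```bash
python3 - <<'E'
from plan import *
s=robot.read_state();print(s['eef_pos'],s['ft_force'],s['width'])
to([.4935,-.0419,.1138],.243)
E
```

```text
[ 0.49325139 -0.04174058  0.13190525] [ 0.33469613 -0.59741459  0.45731641] 0.03040342643589496
yaw0 0.2437 rotz units 0.0004 (-0.0 deg)  tilt [-2.6e-03 -7.0e-04 -1.0e+00] lin units (after rot) [0.008 0.009 0.724] before rot [0.01  0.009 0.724]
```

jog_arm(
  rot=[
    [0, 0, 0],
    [0, 0, 0],
    [0, 0, 0],
    [0, 0, 0],
    [0, 0, 0],
    [0, 0, 0],
    [0, 0, 0],
  ],
  linear=[
    [0, 0, 0.4],
    [0, 0, 0.3],
    [0, 0, 0],
    [0, 0, 0],
    [0, 0, 0],
    [0, 0, 0],
    [0, 0, 0],
  ],
  claw=[0.35, 0.35, 0, 0, 0, 0, 0],
  newtons=25,
)

```text
t: 59.18
eef_pos: [0.4942, -0.0418, 0.1159]
eef_rot: [3.118, 0.382, 0.001]
ft_force: [-0.8, 0.5, 2.0]
width: 0.0119
```

jog_arm(
  rot=[
    [0, 0, 0.1],
    [0, 0, 0.1],
    [0, 0, 0.1],
    [0, 0, 0.1],
    [0, 0, 0.1],
    [0, 0, 0],
  ],
  linear=[
    [0, 0, 0],
    [0, 0, 0],
    [0, 0, 0],
    [0, 0, 0],
    [0, 0, 0],
    [0, 0, 0],
  ],
  claw=[0, 0, 0, 0, 0, 0],
)

```text
t: 59.92
eef_pos: [0.4942, -0.0421, 0.1159]
eef_rot: [3.027, -0.839, 0.001]
ft_force: [0.4, -3.5, 3.2]
width: 0.0116
```

jog_arm(
  rot=[
    [0, 0, 0.1],
    [0, 0, 0.1],
    [0, 0, 0.1],
    [0, 0, 0.1],
    [0, 0, 0.1],
    [0, 0, 0.02],
    [0, 0, 0],
    [0, 0, 0],
  ],
  linear=[
    [0, 0, 0],
    [0, 0, 0],
    [0, 0, 0],
    [0, 0, 0],
    [0, 0, 0],
    [0, 0, 0],
    [0, 0, 0],
    [0, 0, 0],
  ],
  claw=[0, 0, 0, 0, 0, 0, 0, 0],
)

```text
t: 60.92
eef_pos: [0.4939, -0.0422, 0.1158]
eef_rot: [2.449, -1.967, 0.0]
ft_force: [-1.8, -4.1, 4.8]
width: 0.0118
```

```bash
python3 - <<'E'
from plan import *
s=robot.read_state();print(s['eef_pos'],s['ft_force'],s['torque'],s['width'])
to([.4935,-.0419,.1138],-1.328)
E
```

```text
[ 0.49389538 -0.04223972  0.11582709] [-1.79069176 -4.08285934  4.777377  ] [-1.40616326  0.50574611  0.41805061] 0.011767001130591637
yaw0 -1.3531 rotz units -0.0160 (1.4 deg)  tilt [-2.e-04 -7.e-04 -1.e+00] lin units (after rot) [-0.017  0.012  0.081] before rot [-0.017  0.012  0.081]
```

jog_arm(
  rot=[
    [0, 0, 0],
    [0, 0, 0],
    [0, 0, 0],
    [0, 0, 0],
    [0, 0, 0],
    [0, 0, 0],
    [0, 0, 0],
    [0, 0, 0],
    [0, 0, 0],
    [0, 0, 0],
    [0, 0, 0],
    [0, 0, 0],
    [0, 0, 0],
    [0, 0, 0],
  ],
  linear=[
    [0, 0, 0],
    [0, 0, 0],
    [0, 0, 0],
    [0, 0, -0.7],
    [0, 0, -1],
    [0, 0, -1],
    [0, 0, -1],
    [0, 0, -1],
    [-1, 0, 0],
    [-1, 0, 0],
    [-1, 0, 0],
    [-1, 0, 0],
    [0, 0, 0],
    [0, 0, 0],
  ],
  claw=[0.35, 0.35, 0.35, 0.35, 0.35, 0.35, 0.35, 0.35, 0.35, 0.35, 0.35, 0.35, 0.35, 0.35],
)

```text
t: 62.68
eef_pos: [0.4729, 0.0559, 0.233]
eef_rot: [2.445, -1.973, -0.0]
ft_force: [-1.0, -0.8, 0.4]
width: 0.0305
```

```bash
python3 - <<'E'
from look import *
c=cam('wrist');hs=cam('scene');save(hs,'s12')
cv2.imwrite('pics/c12.png',np.hstack([cv2.resize(c['img'],None,fx=.75,fy=.75)[:,:,::-1],cv2.resize(hs['img'][210:370,185:345,::-1],(378,315),interpolation=3)]))
print(proj(c,[[.4935,-.0419,.133]])*.75)
E
```

```text
[[206.23397742  59.62972232]]
```

View pics/c12.png

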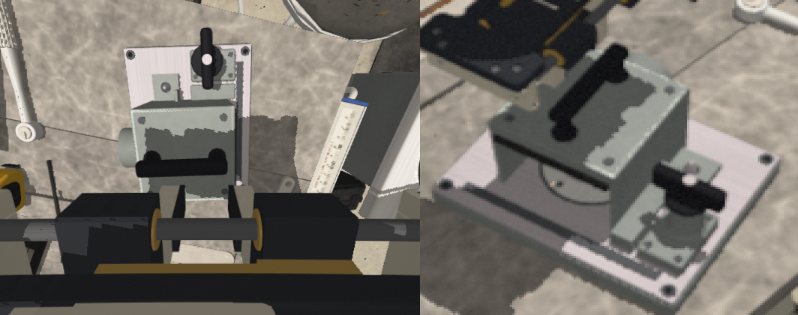

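```bash
python3 -c "
from rig import robot
print(robot.hand_in(),robot.read_state()['t'])"
```

```text
the job is handed in; nothing more can be done
the job is handed in; nothing more can be done
```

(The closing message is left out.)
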